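Tighten the filter's lid nut between two pipes

ROBOT

A 6-joint arm with a two-finger parallel gripper is mounted at the origin on the work surface. World frame = base frame: x ahead of the robot, y to its left, z up, the work surface at z = 0. Lengths are in m, angles in degrees, forces in N, time in s.
With the tool pointing down it reaches from about 0.35 to 0.875 m from the base axis. Payload 4.2 kg.
Tool frame: the origin (TCP) lies on the centre line of the jaws, within the pads' length; the fingertips stand 19 mm ahead of it and the grasp point (between the pads) is the TCP; x points along the fingers, y is the direction in which the jaws open and shut, and the axes are right-handed (so a half turn about x gives the same grasp; the last joint's range is limited). The gripper opens to 87 mm and grips with 3 to 60 N. Pads are 19 mm wide; open, the fingers measure 117 mm over their backs; the gripper's body (75 mm by 190 mm) begins 51 mm behind the grasp point.
Start: joints at [-61.272, 22.042, 0.453, 0, -68.411, -14.817], TCP at [0.15, -0.607, 0.203] pointing down, gripper open.
Joint ranges: [-179.83, 179.83], [-69.29, 118.12], [-61.27, 80.66], [-181.25, 117.63], [-171.15, -9.14], [-177.46, 177.46]. Speed limits (degrees/s): [159.86, 159.86, 180, 180, 180, 180].

INTERFACE

Orientations are given as a 3x3 rotation matrix whose columns are the frame's x, y, z axes.
In Python, from station import r, viewer, job, spotter gives the robot as it stands.
- The arm moves only by the tool play_rows, never from a script. Its argument "commands" is a list of rows, each an object of numbers: "fingers": the gripper command: -1 is fully open, 1 is shut, values between are in proportion; "tx", "ty", "tz": the shift along the tool's x, y, z normalised to -1 to 1, where 1 is 750 mm; "ax", "ay", "az": the turn, a rotation vector about the tool's x, y, z normalised to -1 to 1, where 1 is pi rad. In form: [{"fingers": .., "tx": .., "ty": .., "tz": .., "ax": .., "ay": .., "az": ..}, ...]. A call has 1 to 5 rows; each row is the pose to reach, as a shift and turn from the pose commanded when the call began, along the tool's axes at that moment, turning the shorter way round; what a row does not reach only later rows make up. A row lasts 1/12 s, in which the tool goes at most 41.7 mm and 7.16 degrees, less where a joint would pass 70% of its speed; a pose out of reach is approached as far as the arm can. A call with a number of a shift or a turn outside -1 to 1 is refused whole. A call with a gripper value outside its range is refused whole. The fingers move at their own pace and stop on an object; the grip force is fixed at half the most. Time passes only in rows, so rows that repeat a pose let the fingers close. It gives the time, the measured TCP pose, the force and the opening at its end, in the units of the state.
- r.sense(): the state, without advancing time (a new reading comes with each control period).
- viewer.capture(name): name is "scene" or "top"; returns a dict with "image" (480x640x3 uint8, red, green, blue), "fx", "fy", "cx", "cy" (pixels), "dist" ([k1, k2, p1, p2, k3] as OpenCV has them; the pictures are not rectified), "R" (3x3) and "t" (3): a world point X has camera coordinates R X + t. Camera axes: x right, y down, z forward; pixel columns grow to the right and rows downward; lengths in m; the calibration is good to about 2 mm. A picture is of the moment at which its call begins. There is no depth.
- job.finish_job(): hands the job in, once; it reports no verdict.
Trained networks look in a picture, given as the dict that the camera call returned (one of the last four; its "shot" number tells which), for a name from the list of things; names that differ only in an ending like _2 or _b are one class to them, and where a whole thing is asked for, a point or a joint stands for the part that bears it (a point fixed in the world has none). Each returns a list of dicts, best first, with "score" (0 to 1); they miss things now and then, are a little off and sometimes report something else, mostly with a low value. They report only what shows in the picture. A call takes as long as a camera call. They do not tell look-alikes from the thing itself.
- spotter.find_in(name, picture): "uv" ([column, row] in pixels, amid what is visible of it).
- spotter.silhouettes(name, picture): "region" (480x640 bool, what is visible of it) and "uv" ([column, row] in pixels, amid what is visible of it).
The state is a dict: "time_s": time; "joints": joint angles; "joint_velocities": joint speeds; "effort": joint torques, N m; "tcp_pos": TCP position; "ee_rot": TCP orientation; "wrist_force": force on the tool from outside, world axes, zero at the start; "moment": the same for the moment, N m; "gripper_width": opening from 0.0 (shut) to 1.0 (fully open).
Only numpy, scipy, OpenCV 4.12 (cv2) and the standard library are available. Lean on these libraries where they do the work, as an engineer would, in place of code of your own. Each camera call takes 0.05 s, during which the arm holds its last target. There are 200 camera calls.

TASK

Tighten the big nut on the lid of the steel pressure filter with the ring wrench that lies on the bench: turn it clockwise to its stop and pull it up there to about 2 newton metres (some 14 N at the middle of the grip), firm but not forced. The two pipe stubs on the lid allow only a short swing, so lift the wrench off the nut after each stroke, swing it back and seat it again; do not lean it hard on the pipes or touch the nut with the fingers. Finally take the wrench off without loosening the nut, lay it flat on the bench clear of the filter and let go; leave the glassware where it stands.

Things in the scene. Friction and masses are not known exactly. Their poses are not given: they have to be found in the camera images.
- vessel: The pressure filter: a squat round stainless steel vessel fixed to the bench; lid 200 mm across, its top face 87 mm above the bench. Origin: centre of its underside, under the nut's axis; z up; its -x axis is the middle of the wrench's swing. A low brass vent plug (10 mm tall) sits on the lid 62 mm from the axis on the +x side, and a brass spout sticks out below it.
- pipes: Two upright steel pipe stubs fixed on the lid (origin and axes as the filter), 20 mm thick, 25 mm at a collar near the top, tops 140 mm above the bench, 80 mm from the nut's axis at 56 degrees either side of the filter's -x axis. A seated wrench swings only with its handle within 42 degrees either side of the filter's -x axis. Lifted wholly above 140 mm it clears them.
- nut (a joint): How far the nut is turned, rad, growing clockwise seen from above; it starts between 0 and 0.5 and is stopped hard at 2.83. It turns against a steady friction of 0.5 N m (3.5 N across the wrench's grip point) and stays where it is left, at the same height. At the stop the torque climbs steeply, roughly 0.5 N m per further degree of the handle: feel for it; the reading shows nothing more.
- nut_hex: The nut on the filter's upright axis, turning with nut: metal hexagon, 46 mm across flats, 104 to 120 mm above the bench, on a round 64 mm collar; above it a centring cone 6 mm tall (46 to 38 mm wide) and a stem end, top at 132 mm. Origin: on the axis, 100 mm above the bench; z up. The wrench fits with its handle along the nut's x axis or any multiple of 60 degrees from it.
- nut_seat (a point): The point on the nut's axis at the collar's top, 104 mm above the bench, where the centre of the wrench ring's underside comes to rest when seated. Fixed to the filter, axes parallel to the filter's.
- wrench: Ring wrench, about 0.35 kg: steel six-sided ring 16 mm tall, 75 mm over corners, opening 49 mm across flats (1.5 mm play all round, 7 degrees of slack each way on the nut), shank 16 mm wide, straight black rubber grip 22 mm wide, 24 mm tall, 105 to 205 mm from the ring's centre; level underneath. Origin: centre of the ring's underside; +x along the handle to its end, z up.
- wrench_ring (a point): The same point as the wrench's origin: centre of the ring's underside; same axes.
- wrench_grip (a point): A point to grip the wrench by: inside the rubber grip, 145 mm from the ring's centre along the handle, 12 mm above its underside; same axes as the wrench.
- amber_bottle: Amber glass bottle with a black cap, 90 mm wide, 170 mm tall, standing on the bench; origin at the centre of its underside. Leave alone.
- flask: Clear conical flask, 80 mm wide at the foot, 120 mm tall, standing on the bench; origin at the centre of its underside. Leave alone.
- jar: Small glass jar with a brass lid, 56 mm wide, 85 mm tall, standing on the bench; origin at the centre of its underside. Leave alone.
Things that resemble listed ones, but are neither listed nor needed, are in the scene too. What is shaped like the wrench but blue or purple is not meant.

How it is judged:
By the outcome, as a careful person would: the job done as asked, in the order asked, and still so for the second after the job is handed in, with the robot touching nothing.
It also fails if it takes over 72 s, if anything falls off the work surface, if the arm or the gripper's body presses on something with over 40 N, if the wrist force passes 120 N, or if a joint passes its speed limit or range.

## Working session

There is one attempt and no reset: what is moved stays moved. The work goes in short steps, Python scripts to look and compute and a tool call to move; the robot and the scene stay as the last step left them, time stands still between calls to the robot, and variables do not carry over. Pictures are saved under pics/ and viewed, about 8 in all and at most 12, crops included, and the job is handed in when it is done.

Besides the shell and the picture viewer there is one more tool, called after "Emit:" in YAML: its name, and indented under it one key for each argument. play_rows: Moves the arm, as the interface text tells. Its arguments: {"type":"object","properties":{"commands":{"type":"array"}},"required":["commands"]}

```bash
mkdir -p pics; ls
cat > h.py <<'E'
import numpy as np, cv2
from station import r, viewer, job, spotter
def px2w(c,uv,z):
    K=np.array([[c['fx'],0,c['cx']],[0,c['fy'],c['cy']],[0,0,1]]);R=np.array(c['R']);t=np.array(c['t'])
    p=cv2.undistortPoints(np.array([[uv]],float),K,np.array(c['dist'],float))[0,0]
    d=R.T@np.array([p[0],p[1],1]);o=-R.T@t
    return o+d*(z-o[2])/d[2]
def w2px(c,X):
    K=np.array([[c['fx'],0,c['cx']],[0,c['fy'],c['cy']],[0,0,1]]);R=np.array(c['R']);t=np.array(c['t'],float)
    return cv2.projectPoints(np.array(X,float).reshape(-1,1,3),cv2.Rodrigues(R)[0],t,K,np.array(c['dist'],float))[0].reshape(-1,2)
def save(im,n): cv2.imwrite('pics/'+n,np.ascontiguousarray(im[:,:,::-1]))
E
python3 - <<'E'
from h import *
s=r.sense();print({k:np.round(v,3) for k,v in s.items()})
for n in ('top','scene'):
    c=viewer.capture(n); save(c['image'],n+'0.png'); print(n,-np.array(c['R']).T@c['t'])
    for k,z in (('vessel',.05),('pipes',.14),('nut_hex',.12),('wrench',.01),('amber_bottle',0.1),('flask',0.05),('jar',.05)):
        for d in spotter.find_in(k,c)[:4]: print(k,round(d['score'],2),np.round(d['uv'],1),np.round(px2w(c,d['uv'],z),3))
E
```

```text
pics
{'time_s': np.float64(0.0), 'joints': array([-6.1273e+01,  2.2091e+01,  3.8100e-01, -2.9000e-02, -6.8412e+01,
       -1.4816e+01]), 'joint_velocities': array([ 0.071, -0.006,  0.011, -0.019, -0.004,  0.003]), 'effort': array([ 0.0000e+00, -3.9066e+01,  1.8741e+01,  4.2200e+00,  1.1000e-02,
       -0.0000e+00]), 'tcp_pos': array([ 0.15 , -0.606,  0.202]), 'ee_rot': array([[-0.001, -0.24 ,  0.971],
       [ 0.002,  0.971,  0.24 ],
       [-1.   ,  0.002, -0.   ]]), 'wrist_force': array([ 1.178, -0.008, -0.402]), 'moment': array([-0.01 ,  0.014,  0.009]), 'gripper_width': np.float64(1.002)}
top [0.20182267 0.02736444 1.54435522]
vessel 0.6 [381.9 210.7] [ 0.625 -0.127  0.05 ]
pipes 0.73 [401.9 223.7] [ 0.566 -0.169  0.14 ]
nut_hex 0.6 [383.4 208.3] [ 0.612 -0.123  0.12 ]
wrench 0.84 [330.  307.6] [0.357 0.012 0.01 ]
wrench 0.6 [269.2 244.2] [0.531 0.187 0.01 ]
wrench 0.56 [211.9 161.9] [0.774 0.367 0.01 ]
wrench 0.55 [204.2 349.9] [0.233 0.351 0.01 ]
amber_bottle 0.97 [459.  199.2] [ 0.649 -0.331  0.1  ]
amber_bottle 0.57 [270.  247.3] [0.503 0.175 0.1  ]
flask 0.69 [454.7 266.2] [ 0.473 -0.326  0.05 ]
jar 0.79 [204.2 222.4] [0.58  0.367 0.05 ]
jar 0.59 [379.5 209.7] [ 0.628 -0.12   0.05 ]
scene [1.53464601 0.40127106 0.91262559]
vessel 0.87 [249.3 269.1] [ 0.629 -0.126  0.05 ]
vessel 0.35 [376.  288.6] [0.601 0.189 0.05 ]
pipes 0.82 [277.9 233.8] [ 0.583 -0.062  0.14 ]
pipes 0.52 [375.8 289.2] [0.7   0.211 0.14 ]
nut_hex 0.59 [251.  246.4] [ 0.625 -0.115  0.12 ]
nut_hex 0.58 [206.9 225.4] [ 0.58  -0.259  0.12 ]
wrench 0.95 [329.9 232.7] [ 0.373 -0.003  0.01 ]
wrench 0.64 [462.8 230.8] [0.249 0.349 0.01 ]
wrench 0.56 [375.  286.8] [0.552 0.175 0.01 ]
wrench 0.56 [434.3 374.1] [0.776 0.363 0.01 ]
amber_bottle 0.91 [163.4 253.9] [ 0.695 -0.319  0.1  ]
amber_bottle 0.25 [374.3 286.9] [0.651 0.196 0.1  ]
flask 0.62 [205.1 225.3] [ 0.497 -0.323  0.05 ]
jar 0.6 [455.2 300. ] [0.583 0.372 0.05 ]
```

View pics/top0.png

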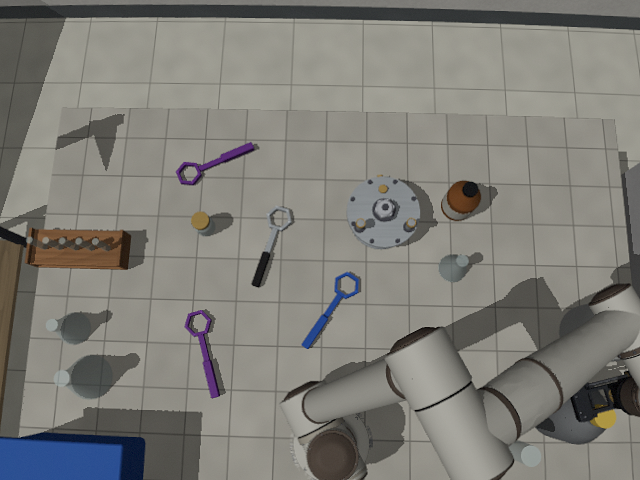

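Run:
```python
import cv2
a=cv2.imread('pics/top0.png')
x=cv2.resize(a[150:270,320:480],(800,600),interpolation=cv2.INTER_CUBIC); cv2.imwrite('pics/cropv.png',x)
b=cv2.imread('pics/scene0.png')
x=cv2.resize(b[190:340,190:390],(800,600),interpolation=cv2.INTER_CUBIC); cv2.imwrite('pics/crops.png',x)
```

```text
(no output)
```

View pics/cropv.png

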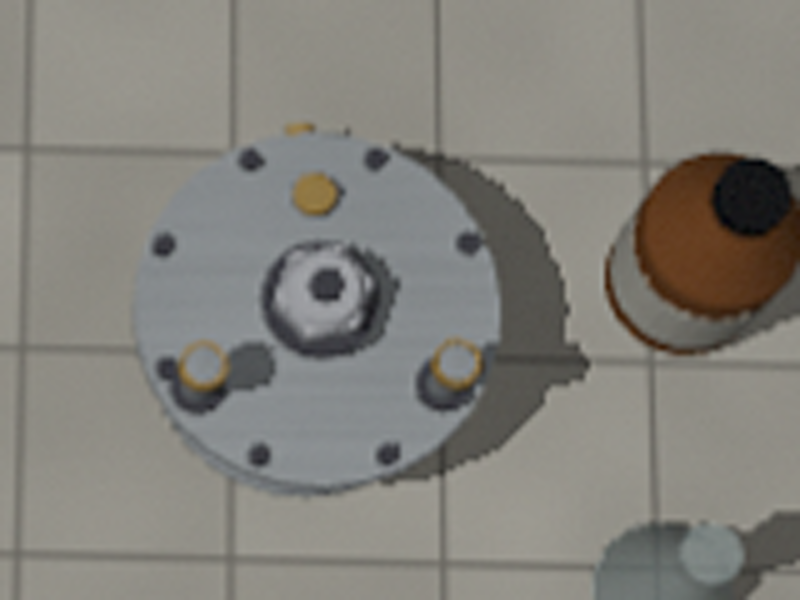

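View pics/scene0.png

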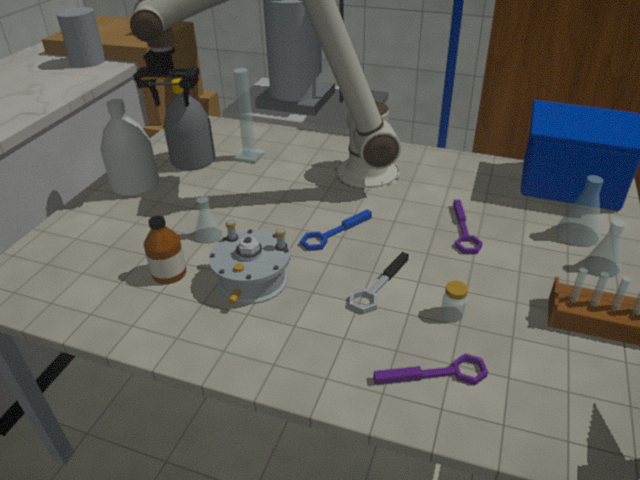

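Candidates: steel ring with black grip at top px (280,218)–(258,285); blue at (333,310); purple at (190,172) and (205,350). Only the steel one with the black grip fits the description. I'll confirm it in a crop and fit the poses.

```bash
cat > fit.py <<'E'
from h import *
from scipy.optimize import least_squares, minimize
def vessel(c):
    obs=np.array([[360.8,223.2],[411.6,222.6],[383.2,188.6],[385.4,207.2]])
    a=np.radians(56)
    loc=np.array([[-.08*np.cos(a),.08*np.sin(a),.14],[-.08*np.cos(a),-.08*np.sin(a),.14],[.062,0,.097],[0,0,.132]])
    def T(p): 
        C,S=np.cos(p[2]),np.sin(p[2]); return loc@np.array([[C,S,0],[-S,C,0],[0,0,1]])+[p[0],p[1],0]
    s=least_squares(lambda p:(w2px(c,T(p))-obs).ravel(),[.61,-.12,0]); return s.x,s.fun
def wmodel(p,zt=.0,rot=0):
    C,S=np.cos(p[2]),np.sin(p[2]); A=np.array([[C,S],[-S,C]])
    h=np.radians(np.arange(0,360,60)+rot)
    return [q@A+p[:2] for q in (np.c_[np.cos(h),np.sin(h)]*.0375, np.c_[np.cos(h),np.sin(h)]*.049/3**.5, np.array([[.03,-.008],[.11,-.008],[.11,.008],[.03,.008]]),np.array([[.105,-.011],[.205,-.011],[.205,.011],[.105,.011]]))]
def draw(c,p,rot,z=(.012,.012,.012,.02)):
    S=8; m=np.zeros((480*S//1,640*S),np.uint8)
    for q,zz,v in zip(wmodel(p,rot=rot),z,(255,0,255,255)):
        u=w2px(c,np.c_[q,np.full(len(q),zz)])
        cv2.fillPoly(m,[np.round((u+.5)*S*16).astype(np.int32)],v,shift=4)
    return cv2.resize(m,(640,480),interpolation=cv2.INTER_AREA)/255.
E
python3 - <<'E'
from fit import *
c=viewer.capture('top'); print('vessel',vessel(c))
best=None
for d in spotter.silhouettes('wrench',c):
    if np.hypot(*(np.array(d['uv'])-[269,246]))<15: best=d
m=best['region'].astype(float); print(best['score'],best['uv'],m.sum())
p0=np.r_[px2w(c,[280,218],.012)[:2],0]; g=px2w(c,[258.5,285],.012)[:2]; p0[2]=np.arctan2(*(g-p0[:2])[::-1]); print(p0)
for rot in (0,30):
    f=lambda q:((draw(c,p0+q*[.01,.01,.05],rot)-m)**2).sum()
    s=minimize(f,[0,0,0],method='Nelder-Mead',options=dict(initial_simplex=[[0,0,0],[1,0,0],[0,1,0],[0,0,1]],maxiter=60)); p=p0+s.x*[.01,.01,.05]; print(rot,p,np.degrees(p[2]),s.fun)
im=c['image']
A=cv2.resize(im[195:297,230:300],(400,583),interpolation=cv2.INTER_CUBIC); B=cv2.resize(im[188:230,366:406],(400,420),interpolation=cv2.INTER_CUBIC)
o=np.zeros((583,800,3),np.uint8);o[:,:400]=A;o[:420,400:]=B; save(o,'crop1.png')
E
```

```text
vessel (array([ 0.61219062, -0.12720414,  0.0337744 ]), array([ 0.01727476, -0.13854197,  0.10447336,  0.00755847, -0.06927107,
        0.19510862, -0.05609587, -0.05465872]))
0.9 [271.9, 250.0] 739.0
[0.60769033 0.15945202 2.88027077]
0 [0.6075359  0.16470956 2.85687061] 163.68662840369373 154.1594309880815
30 [0.60863343 0.16508755 2.86433192] 164.11413024275998 118.73820838139179
```

View pics/crop1.png

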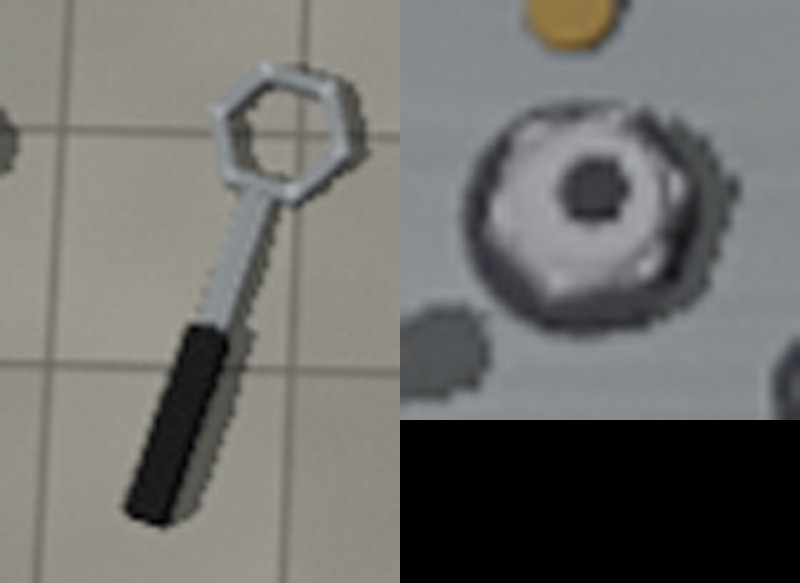

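Run:
```python
from fit import *
c=viewer.capture('top'); c2=viewer.capture('scene')
v=vessel(c)[0]
# wrench by eye
f=lambda x,y:[(x+.5)/5.714-.5+230,(y+.5)/5.716-.5+195]
R=px2w(c,f(284,133.5),.016)[:2]; E=px2w(c,f(150,512),.024)[:2]; G=px2w(c,f(207,327),.024)[:2]
print('ring',R,'end',E,np.linalg.norm(E-R),'start',G,np.linalg.norm(G-R),'ang',np.degrees(np.arctan2(*(E-R)[::-1])),np.degrees(np.arctan2(*(G-R)[::-1])))
# nut angle
for cc,nm in ((c,'top'),(c2,'scene')):
    im=cv2.cvtColor(cc['image'],cv2.COLOR_RGB2GRAY).astype(np.float32)
    def samp(P):
        u=w2px(cc,P).astype(np.float32); return cv2.remap(im,u[:,0].reshape(1,-1),u[:,1].reshape(1,-1),cv2.INTER_CUBIC)[0]
    tt=np.linspace(-.011,.011,15); res=[]
    for dx in (-.003,-.0015,0,.0015,.003):
      for dy in (-.003,-.0015,0,.0015,.003):
        for a in range(0,60,2):
            sc=0
            for k in range(6):
                b=np.radians(a+60*k); n=np.array([np.cos(b),np.sin(b)]);t=np.array([-n[1],n[0]])
                q=lambda r_:np.c_[v[:2]+[dx,dy]+n*r_+tt[:,None]*t,np.full(15,.12)]
                sc+=(samp(q(.0205))-samp(q(.0255))).mean()
            res.append((sc,a,dx,dy))
    res=np.array(res); best=[res[res[:,1]==a][:,0].max() for a in range(0,60,2)]
    print(nm,np.round(best,0), res[res[:,0].argmax()])
# overlays
def ov(cc,a,pt,w,s):
    u0=w2px(cc,[[v[0],v[1],.12]])[0].astype(int)-w//2
    x=cv2.resize(cc['image'][u0[1]:u0[1]+w,u0[0]:u0[0]+w],None,fx=s,fy=s,interpolation=cv2.INTER_CUBIC)
    y=x.copy()
    h=np.radians(np.arange(0,360,60)+30+a)
    u=(w2px(cc,np.c_[v[0]+.02656*np.cos(h),v[1]+.02656*np.sin(h),np.full(6,.12)])-u0+.5)*s
    cv2.polylines(y,[np.round(u).astype(np.int32)],True,(255,0,0),1)
    return np.hstack([x,y])
res_t=0
import sys
a=float(res[res[:,0].argmax()][1])
save(np.vstack([ov(c,a,0,30,13),ov(c2,a,0,30,7)[:200].copy() if 0 else cv2.resize(ov(c2,a,0,30,13)[:200],(780,200))]),'nut.png')
```

```text
ring [0.60675043 0.16113266] end [0.41471943 0.21720019] 0.20004867983882496 start [0.50621668 0.19393346] 0.10574935858160722 ang 163.72371254100673 161.9302277832492
top [306. 319. 339. 357. 370. 379. 382. 378. 369. 355. 345. 335. 324. 313.
 301. 291. 282. 278. 275. 275. 274. 274. 273. 272. 273. 275. 278. 282.
 286. 294.] [3.81623138e+02 1.20000000e+01 1.50000000e-03 1.50000000e-03]
scene [37. 40. 45. 51. 56. 61. 66. 69. 71. 71. 71. 70. 69. 66. 63. 59. 54. 51.
 50. 52. 55. 57. 57. 58. 57. 55. 50. 45. 40. 37.] [ 7.11509018e+01  1.80000000e+01  3.00000000e-03 -3.00000000e-03]
```

View pics/nut.png

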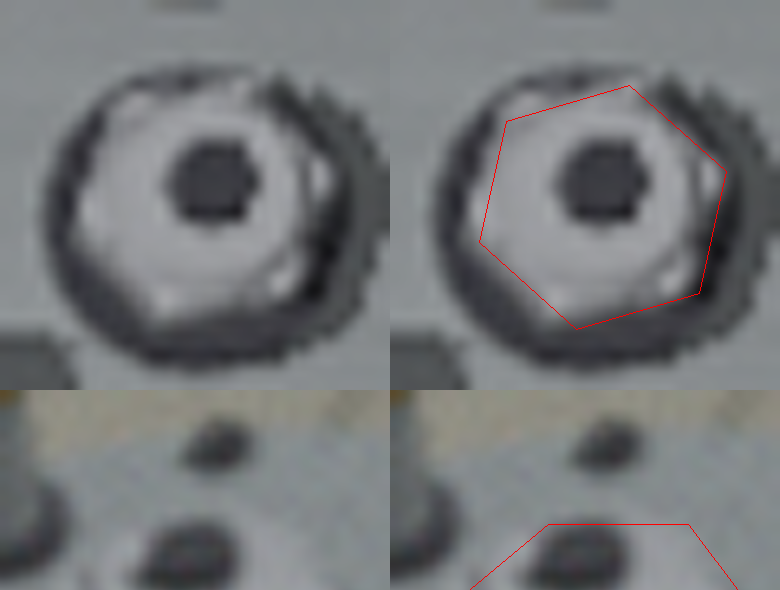

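Steel wrench with the black grip confirmed (crop: ring at about (284,134), grip end (150,512)), and its handle meets a flat of the ring. Nut flats are at about 13° mod 60 in the world frame. The fitted filter pose is (0.612, -0.127), yaw 1.9°, with residuals of 0.2 px. Next I'll plan the approach.

```bash
cat > plan.py <<'E'
import numpy as np, json, os
F='cmd.json'
def load(): return json.load(open(F)) if os.path.exists(F) else [.15,-.607,.203,13.911]
def seg(p,q,mm=32.,deg=6.):
    p,q=np.array(p,float),np.array(q,float); n=int(max(1,np.ceil(np.linalg.norm((q-p)[:3])*1000/mm),np.ceil(abs(q[3]-p[3])/deg)))
    return [p+(q-p)*(i+1)/n for i in range(n)]
def emit(rows,g,save=True):
    """rows: list of [x,y,z,psi]; prints calls with rounded numbers, updates the commanded pose"""
    s=np.array(load(),float)
    for i in range(0,len(rows),5):
        C,S=np.cos(np.radians(s[3])),np.sin(np.radians(s[3])); out=[]
        for q in rows[i:i+5]:
            d=np.array(q)-s
            v=np.round([-d[2]/.75,(-d[0]*S+d[1]*C)/.75,(d[0]*C+d[1]*S)/.75,-d[3]/180],4)
            out.append(dict(fingers=g,tx=v[0],ty=v[1],tz=v[2],ax=v[3],ay=0,az=0))
        print('[' + ','.join('{"fingers":%g,"tx":%g,"ty":%g,"tz":%g,"ax":%g,"ay":0,"az":0}'%(o['fingers'],o['tx'],o['ty'],o['tz'],o['ax']) for o in out)+']')
        s=s+[.75*(C*v[2]-S*v[1]),.75*(S*v[2]+C*v[1]),-.75*v[0],-180*v[3]]
    if save: json.dump(list(s),open(F,'w'))
    print('end',np.round(s,4))
def path(*w):
    p=load(); out=[]
    for q in w: out+=seg(p,q); p=q
    return out
NX,NY=.6122,-.1272
def at(phi,z,L=.145,nx=NX,ny=NY):
    a=np.radians(phi); return [nx+L*np.cos(a),ny+L*np.sin(a),z,phi-180]
def arc(p0,p1,z,L,step=4.,nx=NX,ny=NY):
    n=int(np.ceil(abs(p1-p0)/step)); return [at(p0+(p1-p0)*(i+1)/n,z,L,nx,ny) for i in range(n)]
E
python3 -c "
from plan import *
emit(path([.43,-.2,.26,-5],[.469,.203,.12,-16],[.469,.203,.06,-16]),-1)"
```

```text
[{"fingers":-1,"tx":-0.0047,"ty":0.0273,"tz":0.0308,"ax":0.0066,"ay":0,"az":0},{"fingers":-1,"tx":-0.0095,"ty":0.0546,"tz":0.0616,"ax":0.0131,"ay":0,"az":0},{"fingers":-1,"tx":-0.0142,"ty":0.0819,"tz":0.0924,"ax":0.0197,"ay":0,"az":0},{"fingers":-1,"tx":-0.019,"ty":0.1092,"tz":0.1232,"ax":0.0263,"ay":0,"az":0},{"fingers":-1,"tx":-0.0238,"ty":0.1366,"tz":0.154,"ax":0.0328,"ay":0,"az":0}]
[{"fingers":-1,"tx":-0.0047,"ty":0.0303,"tz":0.0278,"ax":0.0066,"ay":0,"az":0},{"fingers":-1,"tx":-0.0094,"ty":0.0606,"tz":0.0557,"ax":0.0132,"ay":0,"az":0},{"fingers":-1,"tx":-0.0142,"ty":0.091,"tz":0.0835,"ax":0.0197,"ay":0,"az":0},{"fingers":-1,"tx":-0.0189,"ty":0.1213,"tz":0.1113,"ax":0.0263,"ay":0,"az":0},{"fingers":-1,"tx":-0.0237,"ty":0.1516,"tz":0.1392,"ax":0.0329,"ay":0,"az":0}]
[{"fingers":-1,"tx":-0.0047,"ty":0.0331,"tz":0.0245,"ax":0.0065,"ay":0,"az":0},{"fingers":-1,"tx":-0.0095,"ty":0.0661,"tz":0.0491,"ax":0.0131,"ay":0,"az":0},{"fingers":-1,"tx":-0.0142,"ty":0.0992,"tz":0.0736,"ax":0.0197,"ay":0,"az":0},{"fingers":-1,"tx":-0.019,"ty":0.1322,"tz":0.0982,"ax":0.0262,"ay":0,"az":0},{"finge
[... 699 characters left out ...]
s":-1,"tx":0.0534,"ty":0.1541,"tz":-0.0071,"ax":0.0175,"ay":0,"az":0},{"fingers":-1,"tx":0.0667,"ty":0.1926,"tz":-0.0088,"ax":0.0218,"ay":0,"az":0}]
[{"fingers":-1,"tx":0.0133,"ty":0.0383,"tz":-0.0044,"ax":0.0044,"ay":0,"az":0},{"fingers":-1,"tx":0.0267,"ty":0.0766,"tz":-0.0088,"ax":0.0088,"ay":0,"az":0},{"fingers":-1,"tx":0.04,"ty":0.115,"tz":-0.0132,"ax":0.0131,"ay":0,"az":0},{"fingers":-1,"tx":0.0533,"ty":0.1533,"tz":-0.0176,"ax":0.0175,"ay":0,"az":0},{"fingers":-1,"tx":0.0667,"ty":0.1916,"tz":-0.022,"ax":0.0219,"ay":0,"az":0}]
[{"fingers":-1,"tx":0.04,"ty":-0,"tz":0,"ax":-0,"ay":0,"az":0},{"fingers":-1,"tx":0.08,"ty":-0,"tz":0,"ax":-0,"ay":0,"az":0}]
end [  0.469   0.203   0.06  -16.005]
```

Emit:
play_rows:
  commands:
    - {"fingers": -1, "tx": -0.0238, "ty": 0.1366, "tz": 0.154, "ax": 0.0328, "ay": 0, "az": 0}
    - {"fingers": -1, "tx": -0.0238, "ty": 0.1366, "tz": 0.154, "ax": 0.0328, "ay": 0, "az": 0}
    - {"fingers": -1, "tx": -0.0238, "ty": 0.1366, "tz": 0.154, "ax": 0.0328, "ay": 0, "az": 0}
    - {"fingers": -1, "tx": -0.0238, "ty": 0.1366, "tz": 0.154, "ax": 0.0328, "ay": 0, "az": 0}
    - {"fingers": -1, "tx": -0.0238, "ty": 0.1366, "tz": 0.154, "ax": 0.0328, "ay": 0, "az": 0}

```text
time_s: 1.42
tcp_pos: [0.24, -0.4764, 0.2224]
ee_rot: [[0.002, -0.144, 0.99], [-0.001, 0.99, 0.144], [-1.0, -0.001, 0.002]]
wrist_force: [-0.9, 0.2, -0.1]
gripper_width: 0.999
```

Emit:
play_rows:
  commands:
    - {"fingers": -1, "tx": -0.0237, "ty": 0.1516, "tz": 0.1392, "ax": 0.0329, "ay": 0, "az": 0}
    - {"fingers": -1, "tx": -0.0237, "ty": 0.1516, "tz": 0.1392, "ax": 0.0329, "ay": 0, "az": 0}
    - {"fingers": -1, "tx": -0.0237, "ty": 0.1516, "tz": 0.1392, "ax": 0.0329, "ay": 0, "az": 0}
    - {"fingers": -1, "tx": -0.0237, "ty": 0.1516, "tz": 0.1392, "ax": 0.0329, "ay": 0, "az": 0}
    - {"fingers": -1, "tx": -0.0237, "ty": 0.1516, "tz": 0.1392, "ax": 0.0329, "ay": 0, "az": 0}

```text
time_s: 1.83
tcp_pos: [0.3278, -0.3497, 0.2399]
ee_rot: [[0.003, -0.042, 0.999], [-0.001, 0.999, 0.042], [-1.0, -0.001, 0.003]]
wrist_force: [-0.5, 1.0, 0.2]
gripper_width: 1.002
```

Emit:
play_rows:
  commands:
    - {"fingers": -1, "tx": -0.0237, "ty": 0.1653, "tz": 0.1227, "ax": 0.0328, "ay": 0, "az": 0}
    - {"fingers": -1, "tx": -0.0237, "ty": 0.1653, "tz": 0.1227, "ax": 0.0328, "ay": 0, "az": 0}
    - {"fingers": -1, "tx": -0.0237, "ty": 0.1653, "tz": 0.1227, "ax": 0.0328, "ay": 0, "az": 0}
    - {"fingers": -1, "tx": -0.0237, "ty": 0.1653, "tz": 0.1227, "ax": 0.0328, "ay": 0, "az": 0}
    - {"fingers": -1, "tx": -0.0237, "ty": 0.1653, "tz": 0.1227, "ax": 0.0328, "ay": 0, "az": 0}

```text
time_s: 2.25
tcp_pos: [0.4158, -0.2225, 0.2573]
ee_rot: [[0.003, 0.062, 0.998], [-0.0, 0.998, -0.062], [-1.0, -0.0, 0.003]]
wrist_force: [0.6, -0.7, 0.4]
gripper_width: 0.996
```

Emit:
play_rows:
  commands:
    - {"fingers": -1, "tx": 0.0485, "ty": 0.1895, "tz": 0.0257, "ax": 0.024}
    - {"fingers": -1, "tx": 0.0485, "ty": 0.1895, "tz": 0.0257, "ax": 0.024}
    - {"fingers": -1, "tx": 0.0485, "ty": 0.1895, "tz": 0.0257, "ax": 0.024}
    - {"fingers": -1, "tx": 0.0485, "ty": 0.1895, "tz": 0.0257, "ax": 0.024}
    - {"fingers": -1, "tx": 0.0485, "ty": 0.1895, "tz": 0.0257, "ax": 0.024}

```text
$.commands[0]: bad value
```

Emit:
play_rows:
  commands:
    - {"fingers": -1, "tx": 0.0485, "ty": 0.1895, "tz": 0.0257, "ax": 0.024, "ay": 0, "az": 0}
    - {"fingers": -1, "tx": 0.0485, "ty": 0.1895, "tz": 0.0257, "ax": 0.024, "ay": 0, "az": 0}
    - {"fingers": -1, "tx": 0.0485, "ty": 0.1895, "tz": 0.0257, "ax": 0.024, "ay": 0, "az": 0}
    - {"fingers": -1, "tx": 0.0485, "ty": 0.1895, "tz": 0.0257, "ax": 0.024, "ay": 0, "az": 0}
    - {"fingers": -1, "tx": 0.0485, "ty": 0.1895, "tz": 0.0257, "ax": 0.024, "ay": 0, "az": 0}

```text
time_s: 2.67
tcp_pos: [0.4413, -0.0823, 0.2187]
ee_rot: [[-0.002, 0.138, 0.99], [0.0, 0.99, -0.138], [-1.0, 0.0, -0.002]]
wrist_force: [0.3, -0.6, 0.2]
gripper_width: 0.999
```

Emit:
play_rows:
  commands:
    - {"fingers": -1, "tx": 0.0667, "ty": 0.1926, "tz": -0.0088, "ax": 0.0218, "ay": 0, "az": 0}
    - {"fingers": -1, "tx": 0.0667, "ty": 0.1926, "tz": -0.0088, "ax": 0.0218, "ay": 0, "az": 0}
    - {"fingers": -1, "tx": 0.0667, "ty": 0.1926, "tz": -0.0088, "ax": 0.0218, "ay": 0, "az": 0}
    - {"fingers": -1, "tx": 0.0667, "ty": 0.1926, "tz": -0.0088, "ax": 0.0218, "ay": 0, "az": 0}
    - {"fingers": -1, "tx": 0.0667, "ty": 0.1926, "tz": -0.0088, "ax": 0.0218, "ay": 0, "az": 0}

```text
time_s: 3.08
tcp_pos: [0.4554, 0.0615, 0.1682]
ee_rot: [[-0.002, 0.206, 0.979], [-0.001, 0.979, -0.206], [-1.0, -0.001, -0.002]]
wrist_force: [0.6, 0.5, 0.1]
gripper_width: 1.0
```

Emit:
play_rows:
  commands:
    - {"fingers": -1, "tx": 0.0667, "ty": 0.1916, "tz": -0.022, "ax": 0.0219, "ay": 0, "az": 0}
    - {"fingers": -1, "tx": 0.0667, "ty": 0.1916, "tz": -0.022, "ax": 0.0219, "ay": 0, "az": 0}
    - {"fingers": -1, "tx": 0.0667, "ty": 0.1916, "tz": -0.022, "ax": 0.0219, "ay": 0, "az": 0}
    - {"fingers": -1, "tx": 0.0667, "ty": 0.1916, "tz": -0.022, "ax": 0.0219, "ay": 0, "az": 0}
    - {"fingers": -1, "tx": 0.0667, "ty": 0.1916, "tz": -0.022, "ax": 0.0219, "ay": 0, "az": 0}

```text
time_s: 3.5
tcp_pos: [0.4702, 0.2058, 0.118]
ee_rot: [[-0.001, 0.273, 0.962], [-0.001, 0.962, -0.273], [-1.0, -0.002, -0.001]]
wrist_force: [-0.0, -0.2, -0.3]
gripper_width: 1.003
```

Emit:
play_rows:
  commands:
    - {"fingers": -1, "tx": 0.04, "ty": 0, "tz": 0, "ax": 0, "ay": 0, "az": 0}
    - {"fingers": -1, "tx": 0.08, "ty": 0, "tz": 0, "ax": 0, "ay": 0, "az": 0}
    - {"fingers": -1, "tx": 0.08, "ty": 0, "tz": 0, "ax": 0, "ay": 0, "az": 0}
    - {"fingers": -1, "tx": 0.08, "ty": 0, "tz": 0, "ax": 0, "ay": 0, "az": 0}

```text
time_s: 3.83
tcp_pos: [0.4692, 0.2015, 0.0593]
ee_rot: [[-0.002, 0.277, 0.961], [-0.003, 0.961, -0.277], [-1.0, -0.003, -0.002]]
wrist_force: [-0.2, 0.0, 0.8]
gripper_width: 1.001
```

Run:
```python
from h import *
s=r.sense(); print(np.round(s['tcp_pos'],4),s['ee_rot'].round(4) if hasattr(s['ee_rot'],'round') else s['ee_rot'],np.round(s['joints'],1),s['time_s'],np.round(s['wrist_force'],1))
c=viewer.capture('top'); im=c['image']; A=cv2.resize(im[195:297,230:330],(588,600),interpolation=cv2.INTER_CUBIC); save(A,'g1.png')
```

```text
[0.4692 0.2015 0.0593] [[-0.0024  0.2767  0.961 ]
 [-0.0028  0.961  -0.2767]
 [-1.     -0.0034 -0.0015]] [  41.5   20.2  -26.2    0.   -43.8 -147.6] 3.8333 [-0.2  0.   0.8]
```

View pics/g1.png

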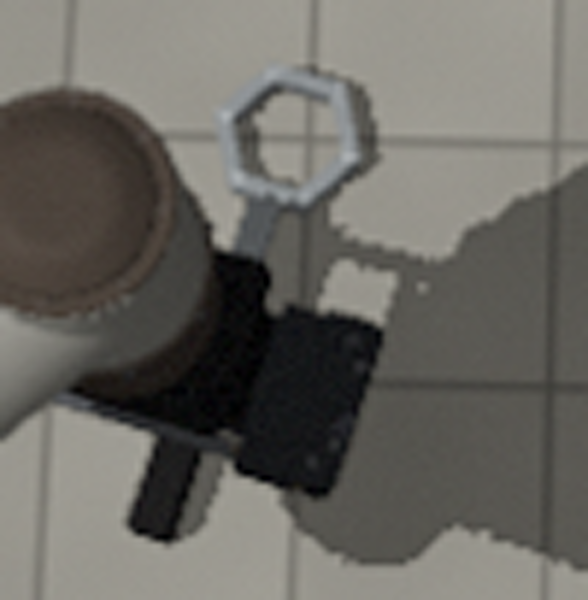

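The open jaws are straddling the grip: the ring is at (290,135) in the crop and the handle runs under the gripper. Descend and grasp.

Emit:
play_rows:
  commands:
    - {"fingers": -1, "tx": 0.03, "ty": 0, "tz": 0, "ax": 0, "ay": 0, "az": 0}
    - {"fingers": -1, "tx": 0.05, "ty": 0, "tz": 0, "ax": 0, "ay": 0, "az": 0}
    - {"fingers": -1, "tx": 0.05, "ty": 0, "tz": 0, "ax": 0, "ay": 0, "az": 0}
    - {"fingers": -1, "tx": 0.05, "ty": 0, "tz": 0, "ax": 0, "ay": 0, "az": 0}

```text
time_s: 4.22
tcp_pos: [0.4704, 0.2035, 0.0239]
ee_rot: [[0.002, 0.276, 0.961], [0.001, 0.961, -0.276], [-1.0, 0.001, 0.002]]
wrist_force: [-0.2, -0.6, 0.4]
gripper_width: 0.999
```

Emit:
play_rows:
  commands:
    - {"fingers": 1, "tx": 0, "ty": 0, "tz": 0, "ax": 0, "ay": 0, "az": 0}
    - {"fingers": 1, "tx": 0, "ty": 0, "tz": 0, "ax": 0, "ay": 0, "az": 0}
    - {"fingers": 1, "tx": 0, "ty": 0, "tz": 0, "ax": 0, "ay": 0, "az": 0}
    - {"fingers": 1, "tx": 0, "ty": 0, "tz": 0, "ax": 0, "ay": 0, "az": 0}
    - {"fingers": 1, "tx": 0, "ty": 0, "tz": 0, "ax": 0, "ay": 0, "az": 0}

```text
time_s: 4.63
tcp_pos: [0.4695, 0.2036, 0.023]
ee_rot: [[0.001, 0.276, 0.961], [0.001, 0.961, -0.276], [-1.0, 0.001, 0.001]]
wrist_force: [0.8, -0.4, -0.8]
gripper_width: 0.707
```

Emit:
play_rows:
  commands:
    - {"fingers": 1, "tx": 0, "ty": 0, "tz": 0, "ax": 0, "ay": 0, "az": 0}
    - {"fingers": 1, "tx": 0, "ty": 0, "tz": 0, "ax": 0, "ay": 0, "az": 0}
    - {"fingers": 1, "tx": 0, "ty": 0, "tz": 0, "ax": 0, "ay": 0, "az": 0}
    - {"fingers": 1, "tx": 0, "ty": 0, "tz": 0, "ax": 0, "ay": 0, "az": 0}

```text
time_s: 4.97
tcp_pos: [0.4692, 0.2034, 0.0224]
ee_rot: [[-0.0, 0.276, 0.961], [-0.0, 0.961, -0.276], [-1.0, -0.0, -0.0]]
wrist_force: [-0.8, -0.4, -0.0]
gripper_width: 0.403
```

Run:
```python
from plan import *
from h import *
s=r.sense(); print(s['tcp_pos'],s['wrist_force'],s['moment'],s['gripper_width'])
p=load(); p[2]-=.0375; json.dump(p,open(F,'w')); print(p)
emit(path([p[0],p[1],.2,p[3]],at(193,.2)),1)
```

```text
[0.46923717 0.20337753 0.02236029] [-0.80122252 -0.422208   -0.02070654] [-0.03593509 -0.00847204 -0.01051912] 0.4034279155101773
[0.4689912431032865, 0.20301805377097426, 0.022475000000000044, -16.005000000000003]
[{"fingers":1,"tx":-0.0394,"ty":0,"tz":0,"ax":-0,"ay":0,"az":0},{"fingers":1,"tx":-0.0789,"ty":0,"tz":0,"ax":-0,"ay":0,"az":0},{"fingers":1,"tx":-0.1183,"ty":0,"tz":0,"ax":-0,"ay":0,"az":0},{"fingers":1,"tx":-0.1578,"ty":0,"tz":0,"ax":-0,"ay":0,"az":0},{"fingers":1,"tx":-0.1972,"ty":0,"tz":0,"ax":-0,"ay":0,"az":0}]
[{"fingers":1,"tx":-0.0395,"ty":0,"tz":0,"ax":-0,"ay":0,"az":0},{"fingers":1,"tx":-0.0395,"ty":-0.0387,"tz":0.0113,"ax":-0.0134,"ay":0,"az":0},{"fingers":1,"tx":-0.0395,"ty":-0.0774,"tz":0.0226,"ax":-0.0269,"ay":0,"az":0},{"fingers":1,"tx":-0.0395,"ty":-0.1161,"tz":0.034,"ax":-0.0403,"ay":0,"az":0},{"fingers":1,"tx":-0.0395,"ty":-0.1548,"tz":0.0453,"ax":-0.0537,"ay":0,"az":0}]
[{"fingers":1,"tx":-0,"ty":-0.04,"tz":0.0047,"ax":-0.0134,"ay":0,"az":0},{"fingers":1,"tx":-0,"ty":-0.0801,"tz":0.0093,"ax":-0.0269,"ay":0,"az":0},{"fingers":1,"tx":-0,"ty":-0.1201,"tz":0.014,"ax":-0.0403,"ay":0,"az":0},{"fingers":1,"tx":-0,"ty":-0.1602,"tz":0.0186,"ax":-0.0537,"ay":0,"az":0},{"fingers":1,"tx":-0,"ty":-0.2002,"tz":0.0233,"ax":-0.0672,"ay":0,"az":0}]
[{"fingers":1,"tx":-0,"ty":-0.0401,"tz":-0.0038,"ax":-0.0134,"ay":0,"az":0},{"fingers":1,"tx":-0,"ty":-0.0803,"tz":-0.0077,"ax":-0.0268,"ay":0,"az":0},{"fingers":1,"tx":-0,"ty":-0.1204,"tz":-0.0115,"ax":-0.0402,"ay":0,"az":0}]
end [ 0.4709 -0.1598  0.2    12.993 ]
```

Emit:
play_rows:
  commands:
    - {"fingers": 1, "tx": 0, "ty": 0, "tz": 0, "ax": 0, "ay": 0, "az": 0}
    - {"fingers": 1, "tx": 0, "ty": 0, "tz": 0, "ax": 0, "ay": 0, "az": 0}
    - {"fingers": 1, "tx": 0, "ty": 0, "tz": 0, "ax": 0, "ay": 0, "az": 0}
    - {"fingers": 1, "tx": 0, "ty": 0, "tz": 0, "ax": 0, "ay": 0, "az": 0}
    - {"fingers": 1, "tx": 0, "ty": 0, "tz": 0, "ax": 0, "ay": 0, "az": 0}

```text
time_s: 5.38
tcp_pos: [0.4693, 0.2034, 0.0224]
ee_rot: [[0.0, 0.276, 0.961], [0.0, 0.961, -0.276], [-1.0, 0.0, 0.0]]
wrist_force: [0.3, -0.4, -0.0]
gripper_width: 0.047
```

Emit:
play_rows:
  commands:
    - {"fingers": 1, "tx": -0.0394, "ty": 0, "tz": 0, "ax": 0, "ay": 0, "az": 0}
    - {"fingers": 1, "tx": -0.0789, "ty": 0, "tz": 0, "ax": 0, "ay": 0, "az": 0}
    - {"fingers": 1, "tx": -0.1183, "ty": 0, "tz": 0, "ax": 0, "ay": 0, "az": 0}
    - {"fingers": 1, "tx": -0.1578, "ty": 0, "tz": 0, "ax": 0, "ay": 0, "az": 0}
    - {"fingers": 1, "tx": -0.1972, "ty": 0, "tz": 0, "ax": 0, "ay": 0, "az": 0}

```text
time_s: 5.8
tcp_pos: [0.469, 0.2031, 0.1718]
ee_rot: [[-0.0, 0.276, 0.961], [0.0, 0.961, -0.276], [-1.0, 0.0, -0.0]]
wrist_force: [0.4, 0.1, -0.8]
gripper_width: 0.008
```

Emit:
play_rows:
  commands:
    - {"fingers": 1, "tx": -0.0395, "ty": 0, "tz": 0, "ax": 0, "ay": 0, "az": 0}
    - {"fingers": 1, "tx": -0.0395, "ty": -0.0387, "tz": 0.0113, "ax": -0.0134, "ay": 0, "az": 0}
    - {"fingers": 1, "tx": -0.0395, "ty": -0.0774, "tz": 0.0226, "ax": -0.0269, "ay": 0, "az": 0}
    - {"fingers": 1, "tx": -0.0395, "ty": -0.1161, "tz": 0.034, "ax": -0.0403, "ay": 0, "az": 0}
    - {"fingers": 1, "tx": -0.0395, "ty": -0.1548, "tz": 0.0453, "ax": -0.0537, "ay": 0, "az": 0}

```text
time_s: 6.22
tcp_pos: [0.4695, 0.0813, 0.2002]
ee_rot: [[0.0, 0.108, 0.994], [0.0, 0.994, -0.108], [-1.0, 0.0, 0.0]]
wrist_force: [-0.7, -1.5, 1.1]
gripper_width: 0.007
```

Emit:
play_rows:
  commands:
    - {"fingers": 1, "tx": 0, "ty": -0.04, "tz": 0.0047, "ax": -0.0134, "ay": 0, "az": 0}
    - {"fingers": 1, "tx": 0, "ty": -0.0801, "tz": 0.0093, "ax": -0.0269, "ay": 0, "az": 0}
    - {"fingers": 1, "tx": 0, "ty": -0.1201, "tz": 0.014, "ax": -0.0403, "ay": 0, "az": 0}
    - {"fingers": 1, "tx": 0, "ty": -0.1602, "tz": 0.0186, "ax": -0.0537, "ay": 0, "az": 0}
    - {"fingers": 1, "tx": 0, "ty": -0.2002, "tz": 0.0233, "ax": -0.0672, "ay": 0, "az": 0}

```text
time_s: 6.63
tcp_pos: [0.4703, -0.0702, 0.2001]
ee_rot: [[0.0, -0.103, 0.995], [0.0, 0.995, 0.103], [-1.0, 0.0, 0.0]]
wrist_force: [0.8, -0.7, -0.1]
gripper_width: 0.004
```

Emit:
play_rows:
  commands:
    - {"fingers": 1, "tx": 0, "ty": -0.0401, "tz": -0.0038, "ax": -0.0134, "ay": 0, "az": 0}
    - {"fingers": 1, "tx": 0, "ty": -0.0803, "tz": -0.0077, "ax": -0.0268, "ay": 0, "az": 0}
    - {"fingers": 1, "tx": 0, "ty": -0.1204, "tz": -0.0115, "ax": -0.0402, "ay": 0, "az": 0}
    - {"fingers": 1, "tx": 0, "ty": -0.1204, "tz": -0.0115, "ax": -0.0402, "ay": 0, "az": 0}
    - {"fingers": 1, "tx": 0, "ty": -0.1204, "tz": -0.0115, "ax": -0.0402, "ay": 0, "az": 0}

```text
time_s: 7.05
tcp_pos: [0.4707, -0.1607, 0.1996]
ee_rot: [[-0.001, -0.222, 0.975], [0.0, 0.975, 0.222], [-1.0, 0.0, -0.001]]
wrist_force: [-1.2, 0.7, -1.6]
gripper_width: 0.007
```

Emit:
play_rows:
  commands:
    - {"fingers": 1, "tx": 0, "ty": 0, "tz": 0, "ax": 0, "ay": 0, "az": 0}
    - {"fingers": 1, "tx": 0, "ty": 0, "tz": 0, "ax": 0, "ay": 0, "az": 0}
    - {"fingers": 1, "tx": 0, "ty": 0, "tz": 0, "ax": 0, "ay": 0, "az": 0}

```text
time_s: 7.3
tcp_pos: [0.4713, -0.1585, 0.2]
ee_rot: [[0.0, -0.226, 0.974], [0.0, 0.974, 0.226], [-1.0, 0.0, 0.0]]
wrist_force: [-0.5, 0.1, -0.3]
gripper_width: 0.003
```

Run:
```python
from fit import *
s=r.sense(); print(np.round(s['tcp_pos'],4),s['wrist_force'],s['moment'],s['gripper_width'],np.round(s['joints'],1))
o=[]
for n,(w,h),sc in (('top',(66,75),8),('scene',(66,75),8)):
    c=viewer.capture(n); u=w2px(c,[[.6,-.127,.17]])[0].astype(int); im=c['image'][u[1]-h//2:u[1]-h//2+h,u[0]-w//2:u[0]-w//2+w]
    print(n,u-[w//2,h//2]); 
    x=cv2.resize(im,None,fx=6,fy=6,interpolation=cv2.INTER_CUBIC); 
    o.append(x); np.save(n+'_cap.npy',c['image'])
save(np.hstack(o),'over.png')
```

```text
[ 0.4713 -0.1585  0.2   ] [-0.49010472  0.06027973 -0.34207362] [ 0.01545223 -0.0190195  -0.01913723] 0.0031685030714641606 [  0.1   9.7 -17.3  -0.  -63.  -77.1]
top [353 170]
scene [215 185]
```

View pics/over.png

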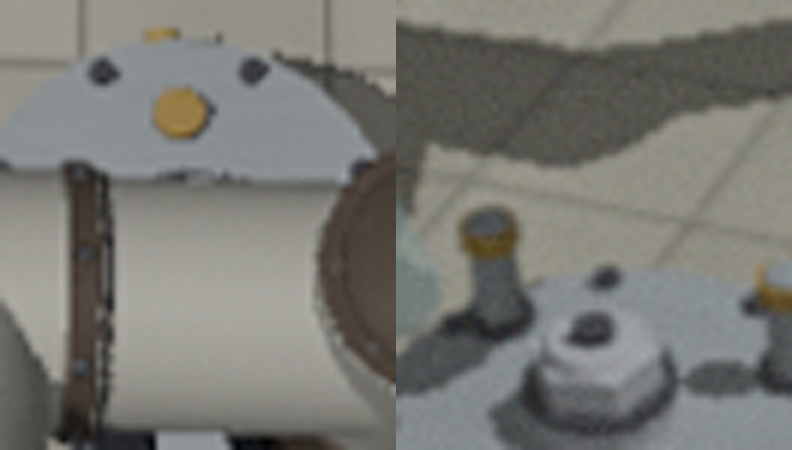

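The gripper shut on nothing: width is about 0 and the wrench isn't in the picture. Looking for where the wrench is now.

Run:
```python
from fit import *
c=viewer.capture('top'); im=c['image']
print(w2px(c,[[.469,.203,.022],[.469,.203,.0],[.6075,.163,.016]]))
x=im[180:320,220:360].copy(); o=cv2.resize(x,(400,400),interpolation=cv2.INTER_CUBIC)
c2=viewer.capture('scene'); print(w2px(c2,[[.469,.203,.022]]))
y=cv2.resize(c2['image'][225:325,325:425],(400,400),interpolation=cv2.INTER_CUBIC)
save(np.hstack([o,y]),'lost.png')
for d in spotter.find_in('wrench',c): print(d['uv'],d['score'])
```

```text
[[262.00271722 264.99518963]
 [262.83567142 266.36895718]
 [278.64502953 217.67290405]]
[[394.17157292 264.82261531]]
[271.3, 245.2] 0.91
[379.7, 190.0] 0.7
[204.6, 350.2] 0.67
[306.7, 341.4] 0.51
```

View pics/lost.png

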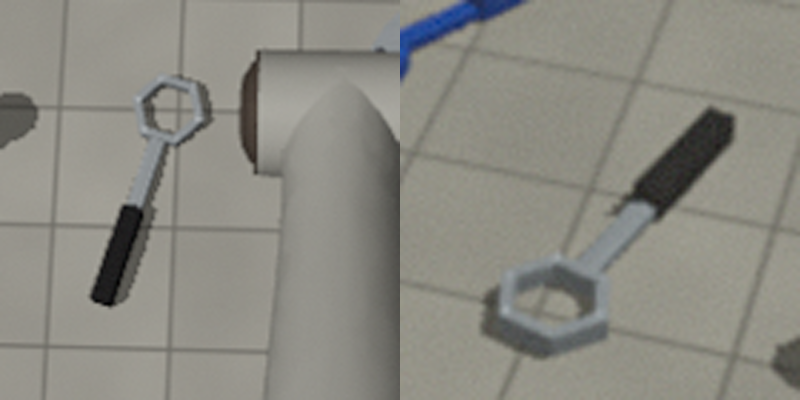

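Run:
```python
from fit import *
c2=viewer.capture('scene'); c=viewer.capture('top'); s=r.sense()
def pts(p,psi,w):
    p=np.array(p);y=np.array([-np.sin(psi),np.cos(psi),0]); 
    return [p,p-[0,0,.019],p+y*w-[0,0,.019],p-y*w-[0,0,.019],p+[0,0,.051]+y*.095,p+[0,0,.051]-y*.095]
col=[(255,0,0),(255,255,0),(0,255,0),(0,255,0),(0,200,255),(0,200,255)]
def mark(x,u,o,sc):
    for k,q in enumerate(u): cv2.circle(x,tuple(np.round((q-o+.5)*sc).astype(int).tolist()),4,col[k],2)
p=np.array(s['tcp_pos']); u=w2px(c2,pts(p,np.radians(13),.0)); o=u[0].astype(int)-[50,60]
a=cv2.resize(c2['image'][o[1]:o[1]+120,o[0]:o[0]+80],None,fx=5,fy=5,interpolation=cv2.INTER_CUBIC); mark(a,u,o,5)
g=cv2.imread('pics/g1.png')[:,:,::-1].copy(); u=w2px(c,pts([.4692,.2015,.0593],np.radians(-16),.0435)); mark(g,u,np.array([230,195]),5.88)
save(np.hstack([a,g[:,:400]]),'chk.png'); print(u)
```

```text
[[261.09171047 262.51801523]
 [261.84049883 263.76498786]
 [246.90207561 259.09244556]
 [276.85851514 268.45738781]
 [224.98733807 248.39188232]
 [293.41085028 269.74460633]]
```

View pics/chk.png

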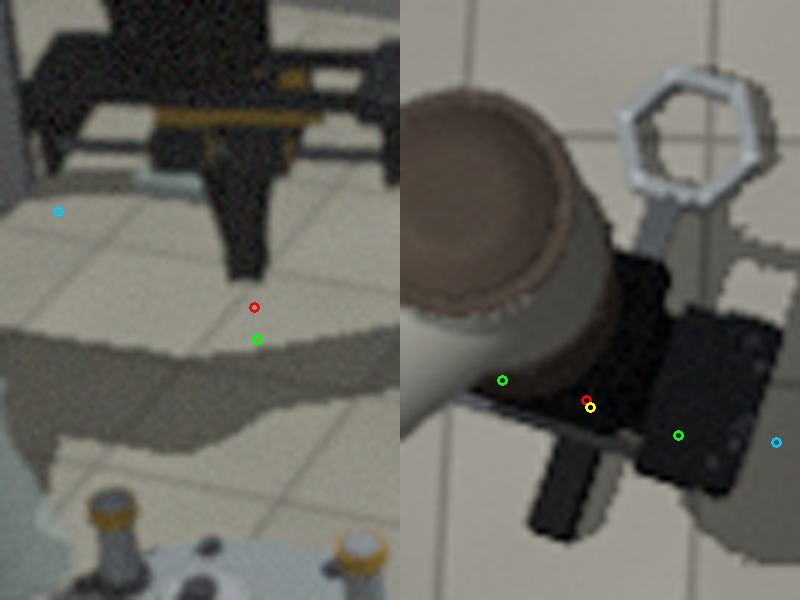

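The closed fingertip shows at crop (248,280), while the reported pose predicts (257,340). So the real fingertip stands roughly 30 mm higher than the stated tool geometry, and the jaws shut above the wrench. I'll quantify that, go back over the grip and feel for the bench.

Run:
```python
from fit import *
from plan import *
c2=viewer.capture('scene'); p=np.array(r.sense()['tcp_pos'])
u=w2px(c2,[p]); o=u[0].astype(int)-[50,60]; print('tip obs',o+np.array([248,279])/5-.5)
for d in (-.019,-.009,0,.01,.02): print(d,w2px(c2,[p+[0,0,d]]))
emit(path([.469,.203,.2,-16],[.469,.203,.025,-16]),-1)
```

```text
tip obs [257.1 177.3]
-0.019 [[258.89519822 189.29966675]]
-0.009 [[258.54739339 185.941456  ]]
0 [[258.23206026 182.89446707]]
0.01 [[257.87910083 179.48129325]]
0.02 [[257.52339042 176.03871721]]
[{"fingers":-1,"tx":-0,"ty":0.0393,"tz":0.0089,"ax":0.0134,"ay":0,"az":0},{"fingers":-1,"tx":-0,"ty":0.0787,"tz":0.0177,"ax":0.0268,"ay":0,"az":0},{"fingers":-1,"tx":-0,"ty":0.118,"tz":0.0266,"ax":0.0403,"ay":0,"az":0},{"fingers":-1,"tx":-0,"ty":0.1573,"tz":0.0354,"ax":0.0537,"ay":0,"az":0},{"fingers":-1,"tx":-0,"ty":0.1966,"tz":0.0443,"ax":0.0671,"ay":0,"az":0}]
[{"fingers":-1,"tx":-0,"ty":0.0404,"tz":0.0004,"ax":0.0134,"ay":0,"az":0},{"fingers":-1,"tx":-0,"ty":0.0807,"tz":0.0008,"ax":0.0269,"ay":0,"az":0},{"fingers":-1,"tx":-0,"ty":0.121,"tz":0.0013,"ax":0.0403,"ay":0,"az":0},{"fingers":-1,"tx":-0,"ty":0.1613,"tz":0.0017,"ax":0.0537,"ay":0,"az":0},{"fingers":-1,"tx":-0,"ty":0.2016,"tz":0.0021,"ax":0.0671,"ay":0,"az":0}]
[{"fingers":-1,"tx":-0,"ty":0.0395,"tz":-0.008,"ax":0.0134,"ay":0,"az":0},{"fingers":-1,"tx":-0,"ty":0.079,"tz":-0.016,"ax":0.0269,"ay":0,"az":0},{"fingers":-1,"tx":0.0389,"ty":0.079,"tz":-0.016,"ax":0.0269,"ay":0,"az":0},{"fingers":-1,"tx":0.0778,"ty":0.079,"tz":-0.016,"ax":0.0269,"ay":0,"az":0},{"fingers":-1,"tx":0.1167,"ty":0.079,"tz":-0.016,"ax":0.0269,"ay":0,"az":0}]
[{"fingers":-1,"tx":0.0389,"ty":0,"tz":0,"ax":-0,"ay":0,"az":0},{"fingers":-1,"tx":0.0777,"ty":0,"tz":0,"ax":-0,"ay":0,"az":0},{"fingers":-1,"tx":0.1166,"ty":0,"tz":0,"ax":-0,"ay":0,"az":0}]
end [  0.469   0.203   0.025 -16.005]
```

Emit:
play_rows:
  commands:
    - {"fingers": -1, "tx": 0, "ty": 0.0393, "tz": 0.0089, "ax": 0.0134, "ay": 0, "az": 0}
    - {"fingers": -1, "tx": 0, "ty": 0.0787, "tz": 0.0177, "ax": 0.0268, "ay": 0, "az": 0}
    - {"fingers": -1, "tx": 0, "ty": 0.118, "tz": 0.0266, "ax": 0.0403, "ay": 0, "az": 0}
    - {"fingers": -1, "tx": 0, "ty": 0.1573, "tz": 0.0354, "ax": 0.0537, "ay": 0, "az": 0}
    - {"fingers": -1, "tx": 0, "ty": 0.1966, "tz": 0.0443, "ax": 0.0671, "ay": 0, "az": 0}

```text
time_s: 8.12
tcp_pos: [0.4702, -0.0071, 0.2001]
ee_rot: [[0.0, -0.014, 1.0], [0.0, 1.0, 0.014], [-1.0, 0.0, 0.0]]
wrist_force: [1.3, 0.9, -0.4]
gripper_width: 0.302
```

Emit:
play_rows:
  commands:
    - {"fingers": -1, "tx": 0, "ty": 0.0404, "tz": 0.0004, "ax": 0.0134, "ay": 0, "az": 0}
    - {"fingers": -1, "tx": 0, "ty": 0.0807, "tz": 0.0008, "ax": 0.0269, "ay": 0, "az": 0}
    - {"fingers": -1, "tx": 0, "ty": 0.121, "tz": 0.0013, "ax": 0.0403, "ay": 0, "az": 0}
    - {"fingers": -1, "tx": 0, "ty": 0.1613, "tz": 0.0017, "ax": 0.0537, "ay": 0, "az": 0}
    - {"fingers": -1, "tx": 0, "ty": 0.2016, "tz": 0.0021, "ax": 0.0671, "ay": 0, "az": 0}

```text
time_s: 8.53
tcp_pos: [0.4693, 0.1444, 0.2001]
ee_rot: [[0.0, 0.195, 0.981], [0.0, 0.981, -0.195], [-1.0, 0.0, 0.0]]
wrist_force: [0.3, -0.5, 0.7]
gripper_width: 0.678
```

Emit:
play_rows:
  commands:
    - {"fingers": -1, "tx": 0, "ty": 0.0395, "tz": -0.008, "ax": 0.0134, "ay": 0, "az": 0}
    - {"fingers": -1, "tx": 0, "ty": 0.079, "tz": -0.016, "ax": 0.0269, "ay": 0, "az": 0}
    - {"fingers": -1, "tx": 0.0389, "ty": 0.079, "tz": -0.016, "ax": 0.0269, "ay": 0, "az": 0}
    - {"fingers": -1, "tx": 0.0778, "ty": 0.079, "tz": -0.016, "ax": 0.0269, "ay": 0, "az": 0}
    - {"fingers": -1, "tx": 0.1167, "ty": 0.079, "tz": -0.016, "ax": 0.0269, "ay": 0, "az": 0}

```text
time_s: 8.95
tcp_pos: [0.4694, 0.2044, 0.1118]
ee_rot: [[0.001, 0.274, 0.962], [0.001, 0.962, -0.274], [-1.0, 0.002, 0.001]]
wrist_force: [0.2, 0.7, -0.1]
gripper_width: 0.983
```

Emit:
play_rows:
  commands:
    - {"fingers": -1, "tx": 0.0389, "ty": 0, "tz": 0, "ax": 0, "ay": 0, "az": 0}
    - {"fingers": -1, "tx": 0.0777, "ty": 0, "tz": 0, "ax": 0, "ay": 0, "az": 0}
    - {"fingers": -1, "tx": 0.1166, "ty": 0, "tz": 0, "ax": 0, "ay": 0, "az": 0}
    - {"fingers": -1, "tx": 0.1166, "ty": 0, "tz": 0, "ax": 0, "ay": 0, "az": 0}
    - {"fingers": -1, "tx": 0.1166, "ty": 0, "tz": 0, "ax": 0, "ay": 0, "az": 0}

```text
time_s: 9.37
tcp_pos: [0.4688, 0.2028, 0.0242]
ee_rot: [[-0.002, 0.275, 0.961], [-0.003, 0.961, -0.275], [-1.0, -0.003, -0.002]]
wrist_force: [0.1, -0.2, 1.0]
gripper_width: 0.999
```

Run:
```python
from fit import *
s=r.sense(); print(s['tcp_pos'],s['wrist_force'],s['gripper_width'])
c=viewer.capture('scene'); p=np.array(s['tcp_pos']); u=w2px(c,[p]); o=u[0].astype(int)-[60,75]
a=cv2.resize(c['image'][o[1]:o[1]+120,o[0]:o[0]+120],None,fx=5,fy=5,interpolation=cv2.INTER_CUBIC)
y=np.array([.276,.961,0])
for k,d in enumerate((-.019,.016)):
  for w in (-.05,.05):
    q=w2px(c,[p+[0,0,d]+y*w])[0]; cv2.circle(a,tuple(np.round((q-o+.5)*5).astype(int).tolist()),4,((0,255,0),(255,0,0))[k],2)
save(a,'d2.png')
```

```text
[0.46875603 0.20276694 0.02417225] [ 0.08091628 -0.21985656  0.97587504] 0.9987523204800741
```

View pics/d2.png

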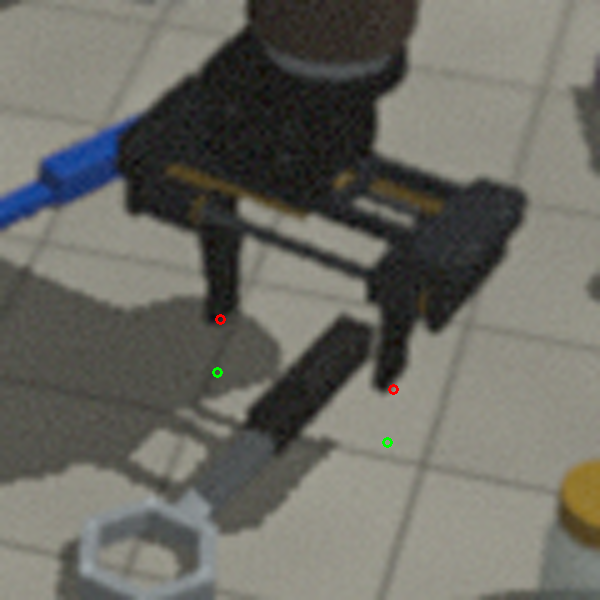

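The picture shows the open fingers at (220,315) and (388,388), on the red marks. So the real fingertips are 16 mm above the reported TCP, not 19 mm below it (an offset of about +35 mm in z). Descend to reported z of about -0.012, watching the force.

Emit:
play_rows:
  commands:
    - {"fingers": -1, "tx": 0.02, "ty": 0, "tz": 0, "ax": 0, "ay": 0, "az": 0}
    - {"fingers": -1, "tx": 0.035, "ty": 0, "tz": 0, "ax": 0, "ay": 0, "az": 0}
    - {"fingers": -1, "tx": 0.04, "ty": 0, "tz": 0, "ax": 0, "ay": 0, "az": 0}
    - {"fingers": -1, "tx": 0.04, "ty": 0, "tz": 0, "ax": 0, "ay": 0, "az": 0}

```text
time_s: 9.75
tcp_pos: [0.47, 0.2039, -0.0039]
ee_rot: [[0.002, 0.275, 0.961], [0.001, 0.961, -0.275], [-1.0, 0.001, 0.001]]
wrist_force: [0.2, 0.9, -0.1]
gripper_width: 1.001
```

Emit:
play_rows:
  commands:
    - {"fingers": -1, "tx": 0.002, "ty": 0, "tz": 0, "ax": 0, "ay": 0, "az": 0}
    - {"fingers": -1, "tx": 0.004, "ty": 0, "tz": 0, "ax": 0, "ay": 0, "az": 0}
    - {"fingers": -1, "tx": 0.006, "ty": 0, "tz": 0, "ax": 0, "ay": 0, "az": 0}
    - {"fingers": -1, "tx": 0.0073, "ty": 0, "tz": 0, "ax": 0, "ay": 0, "az": 0}
    - {"fingers": -1, "tx": 0.0087, "ty": 0, "tz": 0, "ax": 0, "ay": 0, "az": 0}

```text
time_s: 10.17
tcp_pos: [0.4694, 0.2035, -0.0113]
ee_rot: [[0.0, 0.276, 0.961], [0.0, 0.961, -0.276], [-1.0, 0.001, 0.0]]
wrist_force: [-0.3, 0.4, -1.3]
gripper_width: 0.998
```

Emit:
play_rows:
  commands:
    - {"fingers": 1, "tx": 0, "ty": 0, "tz": 0, "ax": 0, "ay": 0, "az": 0}
    - {"fingers": 1, "tx": 0, "ty": 0, "tz": 0, "ax": 0, "ay": 0, "az": 0}
    - {"fingers": 1, "tx": 0, "ty": 0, "tz": 0, "ax": 0, "ay": 0, "az": 0}
    - {"fingers": 1, "tx": 0, "ty": 0, "tz": 0, "ax": 0, "ay": 0, "az": 0}
    - {"fingers": 1, "tx": 0, "ty": 0, "tz": 0, "ax": 0, "ay": 0, "az": 0}

```text
time_s: 10.58
tcp_pos: [0.4693, 0.2034, -0.0115]
ee_rot: [[0.0, 0.276, 0.961], [0.0, 0.961, -0.276], [-1.0, 0.0, 0.0]]
wrist_force: [0.9, 0.1, 1.1]
gripper_width: 0.702
```

Emit:
play_rows:
  commands:
    - {"fingers": 1, "tx": 0, "ty": 0, "tz": 0, "ax": 0, "ay": 0, "az": 0}
    - {"fingers": 1, "tx": 0, "ty": 0, "tz": 0, "ax": 0, "ay": 0, "az": 0}
    - {"fingers": 1, "tx": 0, "ty": 0, "tz": 0, "ax": 0, "ay": 0, "az": 0}
    - {"fingers": 1, "tx": 0, "ty": 0, "tz": 0, "ax": 0, "ay": 0, "az": 0}
    - {"fingers": 1, "tx": 0, "ty": 0, "tz": 0, "ax": 0, "ay": 0, "az": 0}

```text
time_s: 11.0
tcp_pos: [0.4693, 0.2034, -0.0115]
ee_rot: [[0.0, 0.276, 0.961], [0.0, 0.961, -0.276], [-1.0, 0.0, 0.0]]
wrist_force: [-0.6, 0.2, 0.3]
gripper_width: 0.325
```

Emit:
play_rows:
  commands:
    - {"fingers": 1, "tx": 0, "ty": 0, "tz": 0, "ax": 0, "ay": 0, "az": 0}
    - {"fingers": 1, "tx": 0, "ty": 0, "tz": 0, "ax": 0, "ay": 0, "az": 0}
    - {"fingers": 1, "tx": 0, "ty": 0, "tz": 0, "ax": 0, "ay": 0, "az": 0}
    - {"fingers": 1, "tx": 0, "ty": 0, "tz": 0, "ax": 0, "ay": 0, "az": 0}

```text
time_s: 11.33
tcp_pos: [0.4691, 0.2032, -0.0115]
ee_rot: [[-0.0, 0.276, 0.961], [-0.0, 0.961, -0.276], [-1.0, -0.0, -0.0]]
wrist_force: [-0.6, -0.8, 0.7]
gripper_width: 0.25
```

Run:
```python
from plan import *
json.dump([.469,.203,-.0115,-16.005],open(F,'w'))
emit(path([.469,.203,.15,-16],at(193,.15)),1)
```

```text
[{"fingers":1,"tx":-0.0359,"ty":0,"tz":0,"ax":-0,"ay":0,"az":0},{"fingers":1,"tx":-0.0718,"ty":0,"tz":0,"ax":-0,"ay":0,"az":0},{"fingers":1,"tx":-0.1077,"ty":0,"tz":0,"ax":-0,"ay":0,"az":0},{"fingers":1,"tx":-0.1436,"ty":0,"tz":0,"ax":-0,"ay":0,"az":0},{"fingers":1,"tx":-0.1794,"ty":0,"tz":0,"ax":-0,"ay":0,"az":0}]
[{"fingers":1,"tx":-0.0359,"ty":0,"tz":0,"ax":-0,"ay":0,"az":0},{"fingers":1,"tx":-0.0359,"ty":-0.0387,"tz":0.0113,"ax":-0.0135,"ay":0,"az":0},{"fingers":1,"tx":-0.0359,"ty":-0.0774,"tz":0.0226,"ax":-0.0269,"ay":0,"az":0},{"fingers":1,"tx":-0.0359,"ty":-0.1161,"tz":0.034,"ax":-0.0403,"ay":0,"az":0},{"fingers":1,"tx":-0.0359,"ty":-0.1548,"tz":0.0453,"ax":-0.0537,"ay":0,"az":0}]
[{"fingers":1,"tx":-0,"ty":-0.04,"tz":0.0046,"ax":-0.0135,"ay":0,"az":0},{"fingers":1,"tx":-0,"ty":-0.0801,"tz":0.0093,"ax":-0.0269,"ay":0,"az":0},{"fingers":1,"tx":-0,"ty":-0.1201,"tz":0.014,"ax":-0.0403,"ay":0,"az":0},{"fingers":1,"tx":-0,"ty":-0.1601,"tz":0.0186,"ax":-0.0537,"ay":0,"az":0},{"fingers":1,"tx":-0,"ty":-0.2002,"tz":0.0233,"ax":-0.0672,"ay":0,"az":0}]
[{"fingers":1,"tx":-0,"ty":-0.0401,"tz":-0.0038,"ax":-0.0134,"ay":0,"az":0},{"fingers":1,"tx":-0,"ty":-0.0802,"tz":-0.0077,"ax":-0.0268,"ay":0,"az":0},{"fingers":1,"tx":-0,"ty":-0.1204,"tz":-0.0115,"ax":-0.0402,"ay":0,"az":0}]
end [ 0.4709 -0.1598  0.15   12.993 ]
```

Emit:
play_rows:
  commands:
    - {"fingers": 1, "tx": -0.0359, "ty": 0, "tz": 0, "ax": 0, "ay": 0, "az": 0}
    - {"fingers": 1, "tx": -0.0718, "ty": 0, "tz": 0, "ax": 0, "ay": 0, "az": 0}
    - {"fingers": 1, "tx": -0.1077, "ty": 0, "tz": 0, "ax": 0, "ay": 0, "az": 0}
    - {"fingers": 1, "tx": -0.1436, "ty": 0, "tz": 0, "ax": 0, "ay": 0, "az": 0}
    - {"fingers": 1, "tx": -0.1794, "ty": 0, "tz": 0, "ax": 0, "ay": 0, "az": 0}

```text
time_s: 11.75
tcp_pos: [0.468, 0.2027, 0.1231]
ee_rot: [[-0.003, 0.276, 0.961], [-0.001, 0.961, -0.276], [-1.0, -0.002, -0.002]]
wrist_force: [0.4, 0.8, -3.5]
gripper_width: 0.249
```

Emit:
play_rows:
  commands:
    - {"fingers": 1, "tx": -0.0359, "ty": 0, "tz": 0, "ax": 0, "ay": 0, "az": 0}
    - {"fingers": 1, "tx": -0.0692, "ty": -0.0387, "tz": 0.0113, "ax": -0.0135, "ay": 0, "az": 0}
    - {"fingers": 1, "tx": -0.0692, "ty": -0.0774, "tz": 0.0226, "ax": -0.0269, "ay": 0, "az": 0}
    - {"fingers": 1, "tx": -0.0692, "ty": -0.1161, "tz": 0.034, "ax": -0.0403, "ay": 0, "az": 0}
    - {"fingers": 1, "tx": -0.0692, "ty": -0.1548, "tz": 0.0453, "ax": -0.0537, "ay": 0, "az": 0}

```text
time_s: 12.17
tcp_pos: [0.4684, 0.0812, 0.1742]
ee_rot: [[-0.002, 0.108, 0.994], [0.0, 0.994, -0.108], [-1.0, 0.0, -0.002]]
wrist_force: [0.5, -0.5, -3.9]
gripper_width: 0.247
```

Emit:
play_rows:
  commands:
    - {"fingers": 1, "tx": 0, "ty": -0.04, "tz": 0.0046, "ax": -0.0135, "ay": 0, "az": 0}
    - {"fingers": 1, "tx": 0, "ty": -0.0801, "tz": 0.0093, "ax": -0.0269, "ay": 0, "az": 0}
    - {"fingers": 1, "tx": 0, "ty": -0.1201, "tz": 0.014, "ax": -0.0403, "ay": 0, "az": 0}
    - {"fingers": 1, "tx": 0, "ty": -0.1601, "tz": 0.0186, "ax": -0.0537, "ay": 0, "az": 0}
    - {"fingers": 1, "tx": 0, "ty": -0.2002, "tz": 0.0233, "ax": -0.0672, "ay": 0, "az": 0}

```text
time_s: 12.58
tcp_pos: [0.469, -0.0701, 0.1737]
ee_rot: [[-0.003, -0.102, 0.995], [0.001, 0.995, 0.102], [-1.0, 0.001, -0.003]]
wrist_force: [-0.7, 0.3, -3.9]
gripper_width: 0.25
```

Emit:
play_rows:
  commands:
    - {"fingers": 1, "tx": 0, "ty": -0.0401, "tz": -0.0038, "ax": -0.0134, "ay": 0, "az": 0}
    - {"fingers": 1, "tx": 0, "ty": -0.0802, "tz": -0.0077, "ax": -0.0268, "ay": 0, "az": 0}
    - {"fingers": 1, "tx": 0, "ty": -0.1204, "tz": -0.0115, "ax": -0.0402, "ay": 0, "az": 0}
    - {"fingers": 1, "tx": 0, "ty": -0.1204, "tz": -0.0115, "ax": -0.0402, "ay": 0, "az": 0}
    - {"fingers": 1, "tx": 0, "ty": -0.1204, "tz": -0.0115, "ax": -0.0402, "ay": 0, "az": 0}

```text
time_s: 13.0
tcp_pos: [0.4696, -0.1605, 0.1734]
ee_rot: [[-0.004, -0.221, 0.975], [0.001, 0.975, 0.221], [-1.0, 0.002, -0.003]]
wrist_force: [-0.2, 0.8, -4.3]
gripper_width: 0.251
```

Run:
```python
from fit import *
from plan import *
json.dump([.4709,-.1598,.175,12.993],open(F,'w'))
s=r.sense(); print(s['tcp_pos'],s['wrist_force'],s['moment'],s['gripper_width'])
c=viewer.capture('scene'); z=s['tcp_pos'][2]+.0115
o=w2px(c,[[.56,-.127,.16]])[0].astype(int)-[75,60]
a=cv2.resize(c['image'][o[1]:o[1]+110,o[0]:o[0]+140],None,fx=5,fy=5,interpolation=cv2.INTER_CUBIC)
ps=np.arctan2(s['ee_rot'][1][2],s['ee_rot'][0][2]); rc=np.array(s['tcp_pos'][:2])+.145*np.array([np.cos(ps),np.sin(ps)])
print('ring pred',rc,np.degrees(ps))
h=np.radians(np.arange(0,360,60)+30)+ps
for zz,rr,col in ((z+.016,.0375,(255,0,0)),(z+.016,.0283,(255,255,0))):
    u=w2px(c,np.c_[rc[0]+rr*np.cos(h),rc[1]+rr*np.sin(h),np.full(6,zz)]); cv2.polylines(a,[np.round((u-o+.5)*5).astype(np.int32)],True,col,1)
save(a,'ov2.png'); print(o,z)
```

```text
[ 0.46964725 -0.16049598  0.173398  ] [-0.19845251  0.80413065 -4.27733658] [0.15823358 0.22994939 0.05033166] 0.2511035143777016
ring pred [ 0.6110592 -0.1284388] 12.772706171959461
[181 157] 0.18489799795671263
```

View pics/ov2.png

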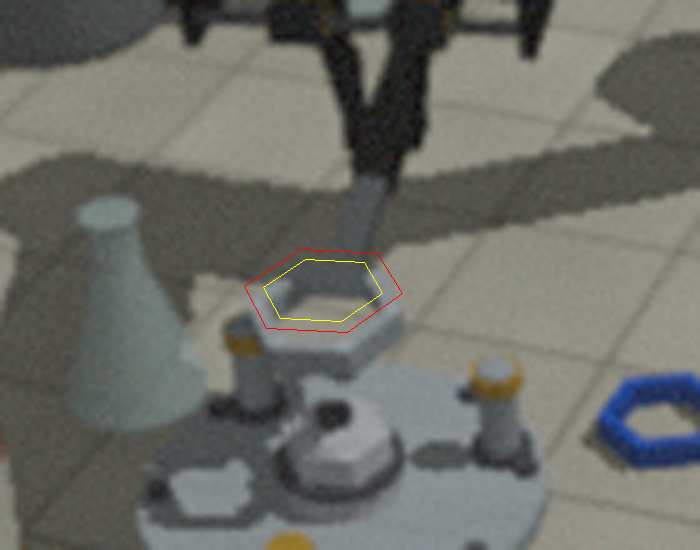

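The wrench is held, about 3.5–4 N heavier than before, with the ring above the nut. The ring's edges at (268,340)–(352,352) sit 10–20 crop px below the prediction, so it droops slightly in the grip. I'll fit the droop numerically.

```bash
cat > droop.py <<'E'
from fit import *
# tcp_rep -> wrench local: origin at TCP_rep + z dir*L, underside .0115 above TCP_rep; droop d about tool y at grip
def ringpts(s,L,d,dz):
    R=np.array(s['ee_rot']); p=np.array(s['tcp_pos']); zx=R[:,2]; yv=R[:,1]; up=-R[:,0]
    fw=zx*np.cos(d)-up*np.sin(d); u2=up*np.cos(d)+zx*np.sin(d)
    piv=p+up*.0235
    o=piv+fw*L-u2*.012+up*dz
    # model local x (handle) = -fw, y=-yv, z=u2
    return o,-fw,-yv,u2
def mask(c,s,q):
    o,X,Y,Z=ringpts(s,*q); S=6; m=np.zeros((480,640),np.uint8); m=np.zeros((110*S,150*S),np.uint8); off=np.array(OFF)
    W=lambda P:((w2px(c,[o+a*X+b*Y+e*Z for a,b,e in P])-off+.5)*S*16)
    h=np.radians(np.arange(0,420,60)+30)
    for i in range(6):
        P=[(r_*np.cos(t),r_*np.sin(t),e) for r_ in (.0375,.0283) for t in h[i:i+2] for e in (0,.016)]
        cv2.fillConvexPoly(m,cv2.convexHull(W(P).astype(np.float32)).astype(np.int32),255,shift=4)
    P=[(a,b,e) for a in (.03,.10) for b in (-.008,.008) for e in (.003,.013)]
    cv2.fillConvexPoly(m,cv2.convexHull(W(P).astype(np.float32)).astype(np.int32),255,shift=4)
    return cv2.resize(m,(150,110),interpolation=cv2.INTER_AREA)/255.
OFF=[180,150]
def run():
    global OFF
    s=r.sense(); c=viewer.capture('scene')
    o,*_=ringpts(s,.145,0,0); u=w2px(c,[o])[0]; OFF=(u-[75,55]).astype(int)
    D=[d for d in spotter.silhouettes('wrench',c) if np.hypot(*(np.array(d['uv'])-u))<40]
    if not D: print('no wrench'); return
    m=D[0]['region'][OFF[1]:OFF[1]+110,OFF[0]:OFF[0]+150].astype(float); print(D[0]['score'],m.sum())
    M=mask(c,s,[.145,0,0])
    near=cv2.dilate((M>0).astype(np.uint8),np.ones((15,15)))>0
    # ignore region near fingers/grip
    gp=w2px(c,[o+.10*np.array(ringpts(s,.145,0,0)[1])])[0]-OFF
    vv,uu=np.mgrid[:110,:150]; near&=vv>gp[1]+2
    sc=np.array([.003,.02,.003])
    f=lambda q:(((mask(c,s,np.array([.145,0,0])+q*sc)-m)**2)[near]).sum()+ .5*(q[0]**2)+ 2*(q[2])**2
    b=minimize(f,[0,1,0],method='Nelder-Mead',options=dict(initial_simplex=[[0,0,0],[1.5,0,0],[0,3,0],[0,0,1]],maxiter=90))
    q=np.array([.145,0,0])+b.x*sc; print('L,droop deg,dz',q[0],np.degrees(q[1]),q[2],'f',b.fun,'f0',f(np.zeros(3)))
    o=ringpts(s,*q)[0]; print('ring underside centre',o)
    np.savez('dr.npz',m=m,img=c['image'][OFF[1]:OFF[1]+110,OFF[0]:OFF[0]+150])
    return q
E
python3 -c "
from droop import *
run()"
```

```text
0.75 710.0
L,droop deg,dz 0.14682198822214124 1.9260928178479904 -0.000559086253516099 f 50.134824258347386 f0 220.80947327950787
ring underside centre [ 0.61255448 -0.127042    0.17921811]
```

Run:
```python
from plan import *
emit(path(at(193,.125,.1468)),1)
p=load()
emit([at(193,z,.1468) for z in np.arange(.1225,.0999,-.0025)],1)
```

```text
[{"fingers":1,"tx":0.0333,"ty":-0,"tz":-0.0012,"ax":-0,"ay":0,"az":0},{"fingers":1,"tx":0.0667,"ty":-0,"tz":-0.0024,"ax":-0,"ay":0,"az":0}]
end [ 0.4691 -0.1602  0.125  12.993 ]
[{"fingers":1,"tx":0.0033,"ty":-0,"tz":0,"ax":-0,"ay":0,"az":0},{"fingers":1,"tx":0.0066,"ty":-0,"tz":0,"ax":-0,"ay":0,"az":0},{"fingers":1,"tx":0.01,"ty":-0,"tz":0,"ax":-0,"ay":0,"az":0},{"fingers":1,"tx":0.0133,"ty":-0,"tz":0,"ax":-0,"ay":0,"az":0},{"fingers":1,"tx":0.0166,"ty":-0,"tz":0,"ax":-0,"ay":0,"az":0}]
[{"fingers":1,"tx":0.0034,"ty":-0,"tz":0,"ax":-0,"ay":0,"az":0},{"fingers":1,"tx":0.0067,"ty":-0,"tz":0,"ax":-0,"ay":0,"az":0},{"fingers":1,"tx":0.01,"ty":-0,"tz":0,"ax":-0,"ay":0,"az":0},{"fingers":1,"tx":0.0134,"ty":-0,"tz":0,"ax":-0,"ay":0,"az":0},{"fingers":1,"tx":0.0167,"ty":-0,"tz":0,"ax":-0,"ay":0,"az":0}]
end [ 0.4691 -0.1602  0.1    12.993 ]
```

Emit:
play_rows:
  commands:
    - {"fingers": 1, "tx": 0.0333, "ty": 0, "tz": -0.0012, "ax": 0, "ay": 0, "az": 0}
    - {"fingers": 1, "tx": 0.0667, "ty": 0, "tz": -0.0024, "ax": 0, "ay": 0, "az": 0}
    - {"fingers": 1, "tx": 0.0667, "ty": 0, "tz": -0.0024, "ax": 0, "ay": 0, "az": 0}
    - {"fingers": 1, "tx": 0.0667, "ty": 0, "tz": -0.0024, "ax": 0, "ay": 0, "az": 0}
    - {"fingers": 1, "tx": 0.0667, "ty": 0, "tz": -0.0024, "ax": 0, "ay": 0, "az": 0}

```text
time_s: 13.57
tcp_pos: [0.4699, -0.1594, 0.1259]
ee_rot: [[0.0, -0.227, 0.974], [-0.001, 0.974, 0.227], [-1.0, -0.001, 0.0]]
wrist_force: [-0.8, -0.3, -3.8]
gripper_width: 0.249
```

Emit:
play_rows:
  commands:
    - {"fingers": 1, "tx": 0.0033, "ty": 0, "tz": 0, "ax": 0, "ay": 0, "az": 0}
    - {"fingers": 1, "tx": 0.0066, "ty": 0, "tz": 0, "ax": 0, "ay": 0, "az": 0}
    - {"fingers": 1, "tx": 0.01, "ty": 0, "tz": 0, "ax": 0, "ay": 0, "az": 0}
    - {"fingers": 1, "tx": 0.0133, "ty": 0, "tz": 0, "ax": 0, "ay": 0, "az": 0}
    - {"fingers": 1, "tx": 0.0166, "ty": 0, "tz": 0, "ax": 0, "ay": 0, "az": 0}

```text
time_s: 13.98
tcp_pos: [0.4712, -0.16, 0.1132]
ee_rot: [[0.004, -0.225, 0.974], [-0.0, 0.974, 0.225], [-1.0, -0.001, 0.004]]
wrist_force: [1.7, -1.0, -1.6]
gripper_width: 0.248
```

```bash
python3 -c "
from h import *
s=r.sense();print(s['tcp_pos'],s['wrist_force'],s['moment'])"
```

```text
[ 0.4711634  -0.16000424  0.11322848] [ 1.6548511  -0.96650279 -1.57538155] [ 0.09412915 -0.69416589 -0.04083932]
```

Emit:
play_rows:
  commands:
    - {"fingers": 1, "tx": 0.002, "ty": 0, "tz": 0, "ax": 0, "ay": 0, "az": 0}
    - {"fingers": 1, "tx": 0.004, "ty": 0, "tz": 0, "ax": 0, "ay": 0, "az": 0}
    - {"fingers": 1, "tx": 0.004, "ty": 0, "tz": 0, "ax": 0, "ay": 0, "az": 0}
    - {"fingers": 1, "tx": 0.004, "ty": 0, "tz": 0, "ax": 0, "ay": 0, "az": 0}

```text
time_s: 14.32
tcp_pos: [0.4705, -0.16, 0.1098]
ee_rot: [[0.002, -0.225, 0.974], [-0.0, 0.974, 0.225], [-1.0, -0.001, 0.002]]
wrist_force: [3.1, -0.0, -1.8]
gripper_width: 0.25
```

```bash
python3 -c "
from droop import *
s=r.sense();print(s['tcp_pos'],s['wrist_force'],s['moment'],np.array(s['ee_rot']).round(4).tolist())
run()"
```

```text
[ 0.47045298 -0.15998122  0.10982652] [ 3.05761555e+00 -1.46119714e-03 -1.80766329e+00] [ 0.12184721 -1.06244639 -0.07213382] [[0.0022, -0.2249, 0.9744], [-0.0002, 0.9744, 0.2249], [-1.0, -0.0007, 0.0021]]
0.95 706.0
L,droop deg,dz 0.15213861960683267 -1.3707549451242371 0.0019849125381277747 f 48.279044001699084 f0 74.13231833910035
ring underside centre [ 0.61889151 -0.12570028  0.12727647]
```

Emit:
play_rows:
  commands:
    - {"fingers": 1, "tx": 0, "ty": 0, "tz": 0.002, "ax": 0, "ay": 0, "az": 0}
    - {"fingers": 1, "tx": 0, "ty": 0, "tz": 0.0033, "ax": 0, "ay": 0, "az": 0}
    - {"fingers": 1, "tx": 0.002, "ty": 0, "tz": 0.0033, "ax": 0, "ay": 0, "az": 0}
    - {"fingers": 1, "tx": 0.002, "ty": 0, "tz": 0.0033, "ax": 0, "ay": 0, "az": 0}
    - {"fingers": 1, "tx": 0.002, "ty": 0, "tz": 0.0033, "ax": 0, "ay": 0, "az": 0}

```text
time_s: 14.83
tcp_pos: [0.4709, -0.1594, 0.1075]
ee_rot: [[-0.002, -0.225, 0.974], [0.0, 0.974, 0.225], [-1.0, 0.001, -0.002]]
wrist_force: [0.4, -0.7, -1.6]
gripper_width: 0.248
```

```bash
python3 -c "
from droop import *
s=r.sense();print(s['tcp_pos'],s['wrist_force'],s['moment'])
run()"
```

```text
[ 0.47092238 -0.15939716  0.10753374] [ 0.36798476 -0.70714557 -1.64871298] [-0.08172281 -0.17026273 -0.02390825]
0.79 784.0
L,droop deg,dz 0.14996992897660935 -1.918194443912233 0.0013895909836295732 f 41.5173066937846 f0 86.09788542868128
ring underside centre [ 0.61740337 -0.1256299   0.12515287]
```

Run:
```python
from plan import *
json.dump([.4691+.0025*.9744,-.1602+.0025*.225,.108,12.993],open(F,'w'))
L=.1443
emit([at(193,.107,L),at(191,.106,L),at(189,.106,L),at(187,.106,L),at(187,.106,L)],1,False)
print()
emit([at(193,.107,L),at(195,.106,L),at(197,.106,L),at(199,.106,L),at(199,.106,L)],1,False)
```

```text
[{"fingers":1,"tx":0.0013,"ty":-0,"tz":0.0001,"ax":-0,"ay":0,"az":0},{"fingers":1,"tx":0.0027,"ty":0.0067,"tz":0.0002,"ax":0.0111,"ay":0,"az":0},{"fingers":1,"tx":0.0027,"ty":0.0134,"tz":0.0005,"ax":0.0222,"ay":0,"az":0},{"fingers":1,"tx":0.0027,"ty":0.0201,"tz":0.0011,"ax":0.0333,"ay":0,"az":0},{"fingers":1,"tx":0.0027,"ty":0.0201,"tz":0.0011,"ax":0.0333,"ay":0,"az":0}]
end [ 0.469  -0.1448  0.106   6.999 ]

[{"fingers":1,"tx":0.0013,"ty":-0,"tz":0.0001,"ax":-0,"ay":0,"az":0},{"fingers":1,"tx":0.0027,"ty":-0.0068,"tz":0.0002,"ax":-0.0111,"ay":0,"az":0},{"fingers":1,"tx":0.0027,"ty":-0.0135,"tz":0.0005,"ax":-0.0223,"ay":0,"az":0},{"fingers":1,"tx":0.0027,"ty":-0.0202,"tz":0.0011,"ax":-0.0334,"ay":0,"az":0},{"fingers":1,"tx":0.0027,"ty":-0.0202,"tz":0.0011,"ax":-0.0334,"ay":0,"az":0}]
end [ 0.4757 -0.1742  0.106  19.005 ]
```

Emit:
play_rows:
  commands:
    - {"fingers": 1, "tx": 0.0013, "ty": 0, "tz": 0, "ax": 0, "ay": 0, "az": 0}
    - {"fingers": 1, "tx": 0.0027, "ty": 0, "tz": 0, "ax": 0, "ay": 0, "az": 0}
    - {"fingers": 1, "tx": 0.0027, "ty": 0, "tz": 0, "ax": 0, "ay": 0, "az": 0}
    - {"fingers": 1, "tx": 0.0027, "ty": 0, "tz": 0, "ax": 0, "ay": 0, "az": 0}

```text
time_s: 15.27
tcp_pos: [0.4715, -0.1593, 0.1054]
ee_rot: [[-0.001, -0.225, 0.974], [0.0, 0.974, 0.225], [-1.0, 0.0, -0.001]]
wrist_force: [1.1, -0.7, -3.4]
gripper_width: 0.25
```

```bash
python3 -c "
from droop import *
s=r.sense();print(s['tcp_pos'],s['wrist_force'],s['moment'])
run()"
```

```text
[ 0.47151809 -0.15931202  0.10542049] [ 1.14227394 -0.66121407 -3.35097245] [-0.22620219 -0.21485979 -0.21866357]
0.72 763.0
L,droop deg,dz 0.1501148331368341 -0.08277769063365897 0.002498201133293215 f 61.719693386824794 f0 80.36456747404844
ring underside centre [ 0.6178324  -0.12560075  0.11946905]
```

Emit:
play_rows:
  commands:
    - {"fingers": 1, "tx": 0.003, "ty": 0, "tz": 0, "ax": 0, "ay": 0, "az": 0}
    - {"fingers": 1, "tx": 0.005, "ty": 0, "tz": 0, "ax": 0, "ay": 0, "az": 0}
    - {"fingers": 1, "tx": 0.007, "ty": 0, "tz": 0, "ax": 0, "ay": 0, "az": 0}
    - {"fingers": 1, "tx": 0.007, "ty": 0, "tz": 0, "ax": 0, "ay": 0, "az": 0}

```text
time_s: 15.7
tcp_pos: [0.4716, -0.1593, 0.1002]
ee_rot: [[-0.001, -0.225, 0.974], [0.0, 0.974, 0.225], [-1.0, 0.0, -0.001]]
wrist_force: [0.6, -0.7, -3.8]
gripper_width: 0.247
```

Emit:
play_rows:
  commands:
    - {"fingers": 1, "tx": 0.003, "ty": 0, "tz": 0, "ax": 0, "ay": 0, "az": 0}
    - {"fingers": 1, "tx": 0.005, "ty": 0, "tz": 0, "ax": 0, "ay": 0, "az": 0}
    - {"fingers": 1, "tx": 0.007, "ty": 0, "tz": 0, "ax": 0, "ay": 0, "az": 0}
    - {"fingers": 1, "tx": 0.007, "ty": 0, "tz": 0, "ax": 0, "ay": 0, "az": 0}

```text
time_s: 16.03
tcp_pos: [0.4717, -0.1594, 0.0952]
ee_rot: [[-0.0, -0.225, 0.974], [0.0, 0.974, 0.225], [-1.0, 0.0, -0.0]]
wrist_force: [-1.1, -1.0, -2.5]
gripper_width: 0.248
```

```bash
python3 -c "
from droop import *
s=r.sense();print(s['tcp_pos'],s['wrist_force'],s['moment'])
run()"
```

```text
[ 0.4717004  -0.15935621  0.09517391] [-1.14298594 -1.01955242 -2.54782771] [-0.18305342 -0.07076195 -0.12665636]
0.79 608.0
L,droop deg,dz 0.14863664432010668 -0.35876060441254454 0.0017039834213002849 f 131.07362405888992 f0 144.13279507881583
ring underside centre [ 0.61660471 -0.125914    0.10926236]
```

Run:
```python
from plan import *
json.dump([.47154,-.15964,.0955,12.993],open(F,'w'))
L=.1443
emit([at(193,.0935,L),at(193,.0925,L)]+arc(193,146,.0925,L,4),1)
```

```text
[{"fingers":1,"tx":0.0027,"ty":-0,"tz":0.0001,"ax":-0,"ay":0,"az":0},{"fingers":1,"tx":0.004,"ty":-0,"tz":0.0001,"ax":-0,"ay":0,"az":0},{"fingers":1,"tx":0.004,"ty":0.0131,"tz":0.0005,"ax":0.0217,"ay":0,"az":0},{"fingers":1,"tx":0.004,"ty":0.0262,"tz":0.0019,"ax":0.0435,"ay":0,"az":0},{"fingers":1,"tx":0.004,"ty":0.0391,"tz":0.0041,"ax":0.0652,"ay":0,"az":0}]
[{"fingers":1,"tx":-0,"ty":0.0132,"tz":0.0004,"ax":0.0218,"ay":0,"az":0},{"fingers":1,"tx":-0,"ty":0.0263,"tz":0.0018,"ax":0.0436,"ay":0,"az":0},{"fingers":1,"tx":-0,"ty":0.0392,"tz":0.004,"ax":0.0653,"ay":0,"az":0},{"fingers":1,"tx":-0,"ty":0.052,"tz":0.0071,"ax":0.0871,"ay":0,"az":0},{"fingers":1,"tx":-0,"ty":0.0645,"tz":0.0111,"ax":0.1088,"ay":0,"az":0}]
[{"fingers":1,"tx":-0,"ty":0.0132,"tz":0.0005,"ax":0.0218,"ay":0,"az":0},{"fingers":1,"tx":-0,"ty":0.0263,"tz":0.0018,"ax":0.0436,"ay":0,"az":0},{"fingers":1,"tx":-0,"ty":0.0392,"tz":0.0041,"ax":0.0653,"ay":0,"az":0},{"fingers":1,"tx":-0,"ty":0.052,"tz":0.0072,"ax":0.0871,"ay":0,"az":0}]
end [  0.4926  -0.0465   0.0925 -34.005 ]
```

Emit:
play_rows:
  commands:
    - {"fingers": 1, "tx": 0.0027, "ty": 0, "tz": 0.0001, "ax": 0, "ay": 0, "az": 0}
    - {"fingers": 1, "tx": 0.004, "ty": 0, "tz": 0.0001, "ax": 0, "ay": 0, "az": 0}
    - {"fingers": 1, "tx": 0.004, "ty": 0.0131, "tz": 0.0005, "ax": 0.0217, "ay": 0, "az": 0}
    - {"fingers": 1, "tx": 0.004, "ty": 0.0262, "tz": 0.0019, "ax": 0.0435, "ay": 0, "az": 0}
    - {"fingers": 1, "tx": 0.004, "ty": 0.0391, "tz": 0.0041, "ax": 0.0652, "ay": 0, "az": 0}

```text
time_s: 16.55
tcp_pos: [0.4693, -0.1303, 0.093]
ee_rot: [[0.003, -0.019, 1.0], [-0.001, 1.0, 0.019], [-1.0, -0.001, 0.003]]
wrist_force: [1.7, -4.9, -2.4]
gripper_width: 0.248
```

```bash
cat > st.py <<'E'
from h import *
s=r.sense(); p=np.array(s['tcp_pos']);z=np.array(s['ee_rot'])[:,2]; y=np.array(s['ee_rot'])[:,1]; f=np.array(s['wrist_force']); phi=np.degrees(np.arctan2(z[1],z[0]))+180
print('t',round(s['time_s'],2),'tcp',p.round(4),'phi',phi.round(2),'F radial(z)',(f@z).round(2),'tang(y)',(f@y).round(2),'Fz',f[2].round(2),'M',np.round(s['moment'],2),'w',round(float(s['gripper_width']),3))
E
python3 st.py
```

```text
t 16.55 tcp [ 0.4693 -0.1303  0.093 ] phi 181.07 F radial(z) 1.55 tang(y) -4.88 Fz -2.43 M [-1.3  -0.7  -0.09] w 0.248
```

Emit:
play_rows:
  commands:
    - {"fingers": 1, "tx": 0, "ty": 0.0132, "tz": 0.0004, "ax": 0.0218, "ay": 0, "az": 0}
    - {"fingers": 1, "tx": 0, "ty": 0.0263, "tz": 0.0018, "ax": 0.0436, "ay": 0, "az": 0}
    - {"fingers": 1, "tx": 0, "ty": 0.0392, "tz": 0.004, "ax": 0.0653, "ay": 0, "az": 0}
    - {"fingers": 1, "tx": 0, "ty": 0.052, "tz": 0.0071, "ax": 0.0871, "ay": 0, "az": 0}
    - {"fingers": 1, "tx": 0, "ty": 0.0645, "tz": 0.0111, "ax": 0.1088, "ay": 0, "az": 0}

```text
time_s: 16.97
tcp_pos: [0.477, -0.0819, 0.0931]
ee_rot: [[0.003, 0.317, 0.948], [-0.001, 0.948, -0.317], [-1.0, -0.0, 0.003]]
wrist_force: [3.0, -6.0, -4.0]
gripper_width: 0.254
```

Emit:
play_rows:
  commands:
    - {"fingers": 1, "tx": 0, "ty": 0.0132, "tz": 0.0005, "ax": 0.0218, "ay": 0, "az": 0}
    - {"fingers": 1, "tx": 0, "ty": 0.0263, "tz": 0.0018, "ax": 0.0436, "ay": 0, "az": 0}
    - {"fingers": 1, "tx": 0, "ty": 0.0392, "tz": 0.0041, "ax": 0.0653, "ay": 0, "az": 0}
    - {"fingers": 1, "tx": 0, "ty": 0.052, "tz": 0.0072, "ax": 0.0871, "ay": 0, "az": 0}
    - {"fingers": 1, "tx": 0, "ty": 0.052, "tz": 0.0072, "ax": 0.0871, "ay": 0, "az": 0}

```text
time_s: 17.38
tcp_pos: [0.4949, -0.0461, 0.0929]
ee_rot: [[0.003, 0.559, 0.829], [-0.001, 0.829, -0.559], [-1.0, 0.001, 0.003]]
wrist_force: [3.9, -6.5, -3.0]
gripper_width: 0.244
```

```bash
python3 st.py
python3 - <<'E'
from droop import *
c=viewer.capture('scene')
D=spotter.silhouettes('wrench',c); s=r.sense(); o=ringpts(s,.145,0,0)[0]; print(w2px(c,[o]),[(d['uv'],d['score']) for d in D])
E
```

```text
t 17.38 tcp [ 0.4949 -0.0461  0.0929] phi 145.99 F radial(z) 6.84 tang(y) -3.22 Fz -3.01 M [-1.95 -0.99 -0.38] w 0.244
[[248.82466126 248.01133104]] [([260.8, 238.0], 0.9), ([436.5, 375.3], 0.76), ([330.7, 229.4], 0.57), ([463.9, 233.5], 0.56), ([277.5, 231.2], 0.56)]
```

The nut is turning: steady tangential force of about 5 N. The radial force rose to about 7 N, so I shift the axis estimate to y = -0.1297. Then back off within the slack, lift, swing to 213°, and go down.

Run:
```python
from plan import *
N=dict(nx=.6127,ny=-.1297); L=.1443
emit([at(149,.0925,L,**N),at(152,.0925,L,**N),at(152,.0935,L,**N)]+[at(152,z,L,**N) for z in (.1,.115,.135,.15)]+arc(152,213,.15,L,6,**N)+[at(213,.15,L,**N)]*2+[at(213,z,L,**N) for z in (.135,.125,.12,.1165,.113)],1)
```

```text
[{"fingers":1,"tx":-0,"ty":-0.0125,"tz":0.0027,"ax":-0.0167,"ay":0,"az":0},{"fingers":1,"tx":-0,"ty":-0.0225,"tz":0.0034,"ax":-0.0334,"ay":0,"az":0},{"fingers":1,"tx":-0.0013,"ty":-0.0225,"tz":0.0034,"ax":-0.0334,"ay":0,"az":0},{"fingers":1,"tx":-0.01,"ty":-0.0225,"tz":0.0034,"ax":-0.0334,"ay":0,"az":0},{"fingers":1,"tx":-0.03,"ty":-0.0225,"tz":0.0034,"ax":-0.0334,"ay":0,"az":0}]
[{"fingers":1,"tx":-0.0267,"ty":-0,"tz":0,"ax":0,"ay":0,"az":0},{"fingers":1,"tx":-0.0467,"ty":-0,"tz":0,"ax":0,"ay":0,"az":0},{"fingers":1,"tx":-0.0467,"ty":-0.0186,"tz":0.0009,"ax":-0.0308,"ay":0,"az":0},{"fingers":1,"tx":-0.0467,"ty":-0.037,"tz":0.0036,"ax":-0.0616,"ay":0,"az":0},{"fingers":1,"tx":-0.0467,"ty":-0.0551,"tz":0.0081,"ax":-0.0924,"ay":0,"az":0}]
[{"fingers":1,"tx":0,"ty":-0.0186,"tz":0.0009,"ax":-0.0308,"ay":0,"az":0},{"fingers":1,"tx":0,"ty":-0.037,"tz":0.0036,"ax":-0.0616,"ay":0,"az":0},{"fingers":1,"tx":0,"ty":-0.0551,"tz":0.008,"ax":-0.0924,"ay":0,"az":0},{"fingers":1,"tx":0,"ty":-0.0727,"tz":0.0142,"ax":-0.1232,"ay":0,"az":0},{"fingers":1,"tx":0,"ty":-0.0895,"tz":0.0221,"ax":-0.154,"ay":0,"az":0}]
[{"fingers":1,"tx":0,"ty":-0.0186,"tz":0.0009,"ax":-0.0308,"ay":0,"az":0},{"fingers":1,"tx":0,"ty":-0.037,"tz":0.0036,"ax":-0.0616,"ay":0,"az":0},{"fingers":1,"tx":0,"ty":-0.0551,"tz":0.008,"ax":-0.0924,"ay":0,"az":0},{"fingers":1,"tx":0,"ty":-0.0551,"tz":0.008,"ax":-0.0924,"ay":0,"az":0},{"fingers":1,"tx":0,"ty":-0.0551,"tz":0.008,"ax":-0.0924,"ay":0,"az":0}]
[{"fingers":1,"tx":0.02,"ty":-0,"tz":0,"ax":-0.0001,"ay":0,"az":0},{"fingers":1,"tx":0.0334,"ty":-0,"tz":0,"ax":-0.0001,"ay":0,"az":0},{"fingers":1,"tx":0.04,"ty":-0,"tz":0,"ax":-0.0001,"ay":0,"az":0},{"fingers":1,"tx":0.0447,"ty":-0,"tz":0,"ax":-0.0001,"ay":0,"az":0},{"fingers":1,"tx":0.0494,"ty":-0,"tz":0,"ax":-0.0001,"ay":0,"az":0}]
end [ 0.4917 -0.2083  0.113  33.009 ]
```

Emit:
play_rows:
  commands:
    - {"fingers": 1, "tx": 0, "ty": -0.0125, "tz": 0.0027, "ax": -0.0167, "ay": 0, "az": 0}
    - {"fingers": 1, "tx": 0, "ty": -0.0225, "tz": 0.0034, "ax": -0.0334, "ay": 0, "az": 0}
    - {"fingers": 1, "tx": -0.0013, "ty": -0.0225, "tz": 0.0034, "ax": -0.0334, "ay": 0, "az": 0}
    - {"fingers": 1, "tx": -0.01, "ty": -0.0225, "tz": 0.0034, "ax": -0.0334, "ay": 0, "az": 0}
    - {"fingers": 1, "tx": -0.03, "ty": -0.0225, "tz": 0.0034, "ax": -0.0334, "ay": 0, "az": 0}

```text
time_s: 17.9
tcp_pos: [0.4853, -0.0615, 0.1139]
ee_rot: [[-0.002, 0.47, 0.883], [-0.0, 0.883, -0.47], [-1.0, -0.001, -0.002]]
wrist_force: [2.8, -0.1, -4.9]
gripper_width: 0.248
```

Emit:
play_rows:
  commands:
    - {"fingers": 1, "tx": -0.0267, "ty": 0, "tz": 0, "ax": 0, "ay": 0, "az": 0}
    - {"fingers": 1, "tx": -0.0467, "ty": 0, "tz": 0, "ax": 0, "ay": 0, "az": 0}
    - {"fingers": 1, "tx": -0.0467, "ty": -0.0186, "tz": 0.0009, "ax": -0.0308, "ay": 0, "az": 0}
    - {"fingers": 1, "tx": -0.0467, "ty": -0.037, "tz": 0.0036, "ax": -0.0616, "ay": 0, "az": 0}
    - {"fingers": 1, "tx": -0.0467, "ty": -0.0551, "tz": 0.0081, "ax": -0.0924, "ay": 0, "az": 0}

```text
time_s: 18.32
tcp_pos: [0.47, -0.1008, 0.1499]
ee_rot: [[-0.002, 0.193, 0.981], [0.001, 0.981, -0.193], [-1.0, 0.0, -0.003]]
wrist_force: [-0.7, -0.0, -4.4]
gripper_width: 0.247
```

Emit:
play_rows:
  commands:
    - {"fingers": 1, "tx": 0, "ty": -0.0186, "tz": 0.0009, "ax": -0.0308, "ay": 0, "az": 0}
    - {"fingers": 1, "tx": 0, "ty": -0.037, "tz": 0.0036, "ax": -0.0616, "ay": 0, "az": 0}
    - {"fingers": 1, "tx": 0, "ty": -0.0551, "tz": 0.008, "ax": -0.0924, "ay": 0, "az": 0}
    - {"fingers": 1, "tx": 0, "ty": -0.0727, "tz": 0.0142, "ax": -0.1232, "ay": 0, "az": 0}
    - {"fingers": 1, "tx": 0, "ty": -0.0895, "tz": 0.0221, "ax": -0.154, "ay": 0, "az": 0}

```text
time_s: 18.73
tcp_pos: [0.4732, -0.1702, 0.1496]
ee_rot: [[-0.003, -0.285, 0.958], [0.001, 0.958, 0.285], [-1.0, 0.002, -0.003]]
wrist_force: [0.6, -0.6, -3.6]
gripper_width: 0.245
```

Emit:
play_rows:
  commands:
    - {"fingers": 1, "tx": 0, "ty": -0.0186, "tz": 0.0009, "ax": -0.0308, "ay": 0, "az": 0}
    - {"fingers": 1, "tx": 0, "ty": -0.037, "tz": 0.0036, "ax": -0.0616, "ay": 0, "az": 0}
    - {"fingers": 1, "tx": 0, "ty": -0.0551, "tz": 0.008, "ax": -0.0924, "ay": 0, "az": 0}
    - {"fingers": 1, "tx": 0, "ty": -0.0551, "tz": 0.008, "ax": -0.0924, "ay": 0, "az": 0}
    - {"fingers": 1, "tx": 0, "ty": -0.0551, "tz": 0.008, "ax": -0.0924, "ay": 0, "az": 0}

```text
time_s: 19.15
tcp_pos: [0.4912, -0.2078, 0.1493]
ee_rot: [[-0.003, -0.542, 0.84], [0.001, 0.84, 0.542], [-1.0, 0.002, -0.002]]
wrist_force: [-0.7, -0.4, -3.3]
gripper_width: 0.249
```

```bash
python3 st.py; python3 -c "
from droop import *
run()"
```

```text
t 19.15 tcp [ 0.4912 -0.2078  0.1493] phi 212.81 F radial(z) -0.84 tang(y) 0.05 Fz -3.34 M [-0.03  0.24  0.03] w 0.249
0.92 828.0
L,droop deg,dz 0.1464668265310055 2.0260274706002424 -0.0005828882458812103 f 49.05676426496221 f0 179.16218377547096
ring underside centre [ 0.61384313 -0.12876857  0.15479625]
```

Run:
```python
from plan import *
p=load(); p[2]=.15; json.dump(p,open(F,'w'))
N=dict(nx=.615,ny=-.1275); L=.1465
emit([at(213,z,L,**N) for z in (.135,.125,.12,.1165,.113,.11,.107,.104,.101,.098)],1)
```

```text
[{"fingers":1,"tx":0.02,"ty":0.0008,"tz":0.0013,"ax":0.0001,"ay":0,"az":0},{"fingers":1,"tx":0.0333,"ty":0.0008,"tz":0.0013,"ax":0.0001,"ay":0,"az":0},{"fingers":1,"tx":0.04,"ty":0.0008,"tz":0.0013,"ax":0.0001,"ay":0,"az":0},{"fingers":1,"tx":0.0447,"ty":0.0008,"tz":0.0013,"ax":0.0001,"ay":0,"az":0},{"fingers":1,"tx":0.0493,"ty":0.0008,"tz":0.0013,"ax":0.0001,"ay":0,"az":0}]
[{"fingers":1,"tx":0.004,"ty":-0,"tz":-0,"ax":-0.0001,"ay":0,"az":0},{"fingers":1,"tx":0.008,"ty":-0,"tz":-0,"ax":-0.0001,"ay":0,"az":0},{"fingers":1,"tx":0.012,"ty":-0,"tz":-0,"ax":-0.0001,"ay":0,"az":0},{"fingers":1,"tx":0.016,"ty":-0,"tz":-0,"ax":-0.0001,"ay":0,"az":0},{"fingers":1,"tx":0.02,"ty":-0,"tz":-0,"ax":-0.0001,"ay":0,"az":0}]
end [ 0.4922 -0.2073  0.098  33.009 ]
```

Emit:
play_rows:
  commands:
    - {"fingers": 1, "tx": 0.02, "ty": 0.0008, "tz": 0.0013, "ax": 0, "ay": 0, "az": 0}
    - {"fingers": 1, "tx": 0.0333, "ty": 0.0008, "tz": 0.0013, "ax": 0, "ay": 0, "az": 0}
    - {"fingers": 1, "tx": 0.04, "ty": 0.0008, "tz": 0.0013, "ax": 0, "ay": 0, "az": 0}
    - {"fingers": 1, "tx": 0.0447, "ty": 0.0008, "tz": 0.0013, "ax": 0, "ay": 0, "az": 0}
    - {"fingers": 1, "tx": 0.0493, "ty": 0.0008, "tz": 0.0013, "ax": 0, "ay": 0, "az": 0}

```text
time_s: 19.67
tcp_pos: [0.4924, -0.2068, 0.1128]
ee_rot: [[-0.0, -0.545, 0.839], [-0.0, 0.839, 0.545], [-1.0, 0.0, -0.0]]
wrist_force: [0.0, 0.3, -4.3]
gripper_width: 0.254
```

Emit:
play_rows:
  commands:
    - {"fingers": 1, "tx": 0.004, "ty": 0, "tz": 0, "ax": 0, "ay": 0, "az": 0}
    - {"fingers": 1, "tx": 0.008, "ty": 0, "tz": 0, "ax": 0, "ay": 0, "az": 0}
    - {"fingers": 1, "tx": 0.008, "ty": 0, "tz": 0, "ax": 0, "ay": 0, "az": 0}

```text
time_s: 19.92
tcp_pos: [0.4922, -0.2068, 0.1064]
ee_rot: [[-0.001, -0.544, 0.839], [0.0, 0.839, 0.544], [-1.0, 0.001, -0.0]]
wrist_force: [0.1, 0.3, -3.8]
gripper_width: 0.248
```

```bash
python3 st.py; python3 -c "
from droop import *
run()"
```

```text
t 19.92 tcp [ 0.4922 -0.2068  0.1064] phi 212.98 F radial(z) 0.29 tang(y) 0.2 Fz -3.78 M [0.04 0.08 0.03] w 0.248
0.84 649.0
L,droop deg,dz 0.13470927635701413 7.430494354635879 0.0018865199108870538 f 98.12438364655466 f0 239.52838139177237
ring underside centre [ 0.60296169 -0.13495296  0.10245388]
```

Run:
```python
from plan import *
p=load(); p[2]=.107; json.dump(p,open(F,'w'))
N=dict(nx=.615,ny=-.1275); L=.1465
emit([at(213,z,L,**N) for z in (.103,.0985,.0945,.0925,.0925)]+arc(213,146,.0925,L,4.5,**N),1)
```

```text
[{"fingers":1,"tx":0.0053,"ty":-0,"tz":-0,"ax":0.0001,"ay":0,"az":0},{"fingers":1,"tx":0.0113,"ty":-0,"tz":-0,"ax":0.0001,"ay":0,"az":0},{"fingers":1,"tx":0.0167,"ty":-0,"tz":-0,"ax":0.0001,"ay":0,"az":0},{"fingers":1,"tx":0.0193,"ty":-0,"tz":-0,"ax":0.0001,"ay":0,"az":0},{"fingers":1,"tx":0.0193,"ty":-0,"tz":-0,"ax":0.0001,"ay":0,"az":0}]
[{"fingers":1,"tx":0,"ty":0.0152,"tz":0.0006,"ax":0.0248,"ay":0,"az":0},{"fingers":1,"tx":0,"ty":0.0303,"tz":0.0023,"ax":0.0496,"ay":0,"az":0},{"fingers":1,"tx":0,"ty":0.0453,"tz":0.0053,"ax":0.0744,"ay":0,"az":0},{"fingers":1,"tx":0,"ty":0.0599,"tz":0.0094,"ax":0.0992,"ay":0,"az":0},{"fingers":1,"tx":0,"ty":0.0742,"tz":0.0146,"ax":0.124,"ay":0,"az":0}]
[{"fingers":1,"tx":0,"ty":0.0152,"tz":0.0006,"ax":0.0248,"ay":0,"az":0},{"fingers":1,"tx":0,"ty":0.0303,"tz":0.0024,"ax":0.0497,"ay":0,"az":0},{"fingers":1,"tx":0,"ty":0.0453,"tz":0.0053,"ax":0.0745,"ay":0,"az":0},{"fingers":1,"tx":0,"ty":0.0599,"tz":0.0094,"ax":0.0993,"ay":0,"az":0},{"fingers":1,"tx":0,"ty":0.0742,"tz":0.0147,"ax":0.1241,"ay":0,"az":0}]
[{"fingers":1,"tx":0,"ty":0.0152,"tz":0.0005,"ax":0.0248,"ay":0,"az":0},{"fingers":1,"tx":0,"ty":0.0303,"tz":0.0023,"ax":0.0496,"ay":0,"az":0},{"fingers":1,"tx":0,"ty":0.0453,"tz":0.0053,"ax":0.0744,"ay":0,"az":0},{"fingers":1,"tx":0,"ty":0.0599,"tz":0.0094,"ax":0.0993,"ay":0,"az":0},{"fingers":1,"tx":0,"ty":0.0742,"tz":0.0146,"ax":0.1241,"ay":0,"az":0}]
end [  0.4935  -0.0456   0.0925 -34.005 ]
```

Emit:
play_rows:
  commands:
    - {"fingers": 1, "tx": 0.0053, "ty": 0, "tz": 0, "ax": 0, "ay": 0, "az": 0}
    - {"fingers": 1, "tx": 0.0113, "ty": 0, "tz": 0, "ax": 0, "ay": 0, "az": 0}
    - {"fingers": 1, "tx": 0.0167, "ty": 0, "tz": 0, "ax": 0, "ay": 0, "az": 0}
    - {"fingers": 1, "tx": 0.0193, "ty": 0, "tz": 0, "ax": 0, "ay": 0, "az": 0}
    - {"fingers": 1, "tx": 0.0193, "ty": 0, "tz": 0, "ax": 0, "ay": 0, "az": 0}

```text
time_s: 20.43
tcp_pos: [0.4929, -0.2071, 0.0925]
ee_rot: [[0.001, -0.544, 0.839], [-0.0, 0.839, 0.544], [-1.0, -0.001, 0.001]]
wrist_force: [-0.5, -0.3, -0.3]
gripper_width: 0.249
```

Emit:
play_rows:
  commands:
    - {"fingers": 1, "tx": 0, "ty": 0.0152, "tz": 0.0006, "ax": 0.0248, "ay": 0, "az": 0}
    - {"fingers": 1, "tx": 0, "ty": 0.0303, "tz": 0.0023, "ax": 0.0496, "ay": 0, "az": 0}
    - {"fingers": 1, "tx": 0, "ty": 0.0453, "tz": 0.0053, "ax": 0.0744, "ay": 0, "az": 0}
    - {"fingers": 1, "tx": 0, "ty": 0.0599, "tz": 0.0094, "ax": 0.0992, "ay": 0, "az": 0}
    - {"fingers": 1, "tx": 0, "ty": 0.0742, "tz": 0.0146, "ax": 0.124, "ay": 0, "az": 0}

```text
time_s: 20.85
tcp_pos: [0.4714, -0.1546, 0.0929]
ee_rot: [[0.001, -0.182, 0.983], [-0.001, 0.983, 0.182], [-1.0, -0.001, 0.001]]
wrist_force: [1.1, -3.3, -3.0]
gripper_width: 0.249
```

Emit:
play_rows:
  commands:
    - {"fingers": 1, "tx": 0, "ty": 0.0152, "tz": 0.0006, "ax": 0.0248, "ay": 0, "az": 0}
    - {"fingers": 1, "tx": 0, "ty": 0.0303, "tz": 0.0024, "ax": 0.0497, "ay": 0, "az": 0}
    - {"fingers": 1, "tx": 0, "ty": 0.0453, "tz": 0.0053, "ax": 0.0745, "ay": 0, "az": 0}
    - {"fingers": 1, "tx": 0, "ty": 0.0599, "tz": 0.0094, "ax": 0.0993, "ay": 0, "az": 0}
    - {"fingers": 1, "tx": 0, "ty": 0.0742, "tz": 0.0147, "ax": 0.1241, "ay": 0, "az": 0}

```text
time_s: 21.27
tcp_pos: [0.4722, -0.098, 0.0929]
ee_rot: [[0.001, 0.206, 0.979], [-0.001, 0.979, -0.206], [-1.0, -0.001, 0.001]]
wrist_force: [1.7, -5.3, -3.1]
gripper_width: 0.252
```

```bash
python3 st.py
```

```text
t 21.27 tcp [ 0.4722 -0.098   0.0929] phi 168.12 F radial(z) 2.72 tang(y) -4.85 Fz -3.08 M [-1.6  -0.53 -0.09] w 0.252
```

Emit:
play_rows:
  commands:
    - {"fingers": 1, "tx": 0, "ty": 0.0152, "tz": 0.0005, "ax": 0.0248, "ay": 0, "az": 0}
    - {"fingers": 1, "tx": 0, "ty": 0.0303, "tz": 0.0023, "ax": 0.0496, "ay": 0, "az": 0}
    - {"fingers": 1, "tx": 0, "ty": 0.0453, "tz": 0.0053, "ax": 0.0744, "ay": 0, "az": 0}
    - {"fingers": 1, "tx": 0, "ty": 0.0599, "tz": 0.0094, "ax": 0.0993, "ay": 0, "az": 0}
    - {"fingers": 1, "tx": 0, "ty": 0.0742, "tz": 0.0146, "ax": 0.1241, "ay": 0, "az": 0}

```text
time_s: 21.68
tcp_pos: [0.4944, -0.0462, 0.0929]
ee_rot: [[0.001, 0.562, 0.827], [-0.002, 0.827, -0.562], [-1.0, -0.001, 0.002]]
wrist_force: [2.7, -8.4, -3.3]
gripper_width: 0.249
```

```bash
python3 st.py
```

```text
t 21.68 tcp [ 0.4944 -0.0462  0.0929] phi 145.78 F radial(z) 6.9 tang(y) -5.42 Fz -3.27 M [-2.46 -0.81 -0.16] w 0.249
```

Run:
```python
from plan import *
N=dict(nx=.616,ny=-.1285); M=dict(nx=.615,ny=-.1275); L=.1465
emit([at(149,.0925,L,**N),at(152,.0925,L,**N),at(152,.0935,L,**N)]+[at(152,z,L,**N) for z in (.105,.125,.14,.15)]+arc(152,213,.15,L,6.8,**M)+[at(213,.15,L,**M)]*4+[at(213,z,L,**M) for z in (.132,.125,.12,.115,.111,.107,.103,.099,.095,.0925)],1)
```

```text
[{"fingers":1,"tx":0,"ty":-0.0105,"tz":0.0021,"ax":-0.0167,"ay":0,"az":0},{"fingers":1,"tx":0,"ty":-0.0207,"tz":0.0029,"ax":-0.0334,"ay":0,"az":0},{"fingers":1,"tx":-0.0013,"ty":-0.0207,"tz":0.0029,"ax":-0.0334,"ay":0,"az":0},{"fingers":1,"tx":-0.0166,"ty":-0.0207,"tz":0.0029,"ax":-0.0334,"ay":0,"az":0},{"fingers":1,"tx":-0.0433,"ty":-0.0207,"tz":0.0029,"ax":-0.0334,"ay":0,"az":0}]
[{"fingers":1,"tx":-0.02,"ty":-0,"tz":-0,"ax":0,"ay":0,"az":0},{"fingers":1,"tx":-0.0333,"ty":-0,"tz":-0,"ax":0,"ay":0,"az":0},{"fingers":1,"tx":-0.0333,"ty":-0.0225,"tz":-0.0004,"ax":-0.0376,"ay":0,"az":0},{"fingers":1,"tx":-0.0333,"ty":-0.0453,"tz":0.0036,"ax":-0.0753,"ay":0,"az":0},{"fingers":1,"tx":-0.0333,"ty":-0.0674,"tz":0.0104,"ax":-0.1129,"ay":0,"az":0}]
[{"fingers":1,"tx":-0,"ty":-0.023,"tz":0.0013,"ax":-0.0377,"ay":0,"az":0},{"fingers":1,"tx":-0,"ty":-0.0457,"tz":0.0054,"ax":-0.0753,"ay":0,"az":0},{"fingers":1,"tx":-0,"ty":-0.0678,"tz":0.0122,"ax":-0.113,"ay":0,"az":0},{"fingers":1,"tx":-0,"ty":-0.089,"tz":0.0214,"ax":-0.1506,"ay":0,"az":0},{"fingers":1,"tx":-0,"ty":-0.1089,"tz":0.0332,"ax":-0.1
[... 343 characters left out ...]
23,"tz":0.0014,"ax":-0.0377,"ay":0,"az":0}]
[{"fingers":1,"tx":0.024,"ty":0,"tz":-0,"ax":0,"ay":0,"az":0},{"fingers":1,"tx":0.0333,"ty":0,"tz":-0,"ax":0,"ay":0,"az":0},{"fingers":1,"tx":0.04,"ty":0,"tz":-0,"ax":0,"ay":0,"az":0},{"fingers":1,"tx":0.0466,"ty":0,"tz":-0,"ax":0,"ay":0,"az":0},{"fingers":1,"tx":0.052,"ty":0,"tz":-0,"ax":0,"ay":0,"az":0}]
[{"fingers":1,"tx":0.0053,"ty":0,"tz":-0,"ax":0,"ay":0,"az":0},{"fingers":1,"tx":0.0106,"ty":0,"tz":-0,"ax":0,"ay":0,"az":0},{"fingers":1,"tx":0.016,"ty":0,"tz":-0,"ax":0,"ay":0,"az":0},{"fingers":1,"tx":0.0213,"ty":0,"tz":-0,"ax":0,"ay":0,"az":0},{"fingers":1,"tx":0.0246,"ty":0,"tz":-0,"ax":0,"ay":0,"az":0}]
end [ 0.4922 -0.2073  0.0925 33.009 ]
```

Emit:
play_rows:
  commands:
    - {"fingers": 1, "tx": 0, "ty": -0.0105, "tz": 0.0021, "ax": -0.0167, "ay": 0, "az": 0}
    - {"fingers": 1, "tx": 0, "ty": -0.0207, "tz": 0.0029, "ax": -0.0334, "ay": 0, "az": 0}
    - {"fingers": 1, "tx": -0.0013, "ty": -0.0207, "tz": 0.0029, "ax": -0.0334, "ay": 0, "az": 0}
    - {"fingers": 1, "tx": -0.0166, "ty": -0.0207, "tz": 0.0029, "ax": -0.0334, "ay": 0, "az": 0}
    - {"fingers": 1, "tx": -0.0433, "ty": -0.0207, "tz": 0.0029, "ax": -0.0334, "ay": 0, "az": 0}

```text
time_s: 22.1
tcp_pos: [0.4855, -0.0596, 0.1233]
ee_rot: [[-0.005, 0.471, 0.882], [-0.001, 0.882, -0.471], [-1.0, -0.003, -0.004]]
wrist_force: [0.9, -0.4, -4.1]
gripper_width: 0.25
```

Emit:
play_rows:
  commands:
    - {"fingers": 1, "tx": -0.02, "ty": 0, "tz": 0, "ax": 0, "ay": 0, "az": 0}
    - {"fingers": 1, "tx": -0.0333, "ty": 0, "tz": 0, "ax": 0, "ay": 0, "az": 0}
    - {"fingers": 1, "tx": -0.0333, "ty": -0.0225, "tz": -0.0004, "ax": -0.0376, "ay": 0, "az": 0}
    - {"fingers": 1, "tx": -0.0333, "ty": -0.0453, "tz": 0.0036, "ax": -0.0753, "ay": 0, "az": 0}
    - {"fingers": 1, "tx": -0.0333, "ty": -0.0674, "tz": 0.0104, "ax": -0.1129, "ay": 0, "az": 0}

```text
time_s: 22.52
tcp_pos: [0.4688, -0.1077, 0.1496]
ee_rot: [[-0.002, 0.129, 0.992], [0.001, 0.992, -0.129], [-1.0, 0.0, -0.002]]
wrist_force: [-0.1, 0.0, -3.6]
gripper_width: 0.25
```

Emit:
play_rows:
  commands:
    - {"fingers": 1, "tx": 0, "ty": -0.023, "tz": 0.0013, "ax": -0.0377, "ay": 0, "az": 0}
    - {"fingers": 1, "tx": 0, "ty": -0.0457, "tz": 0.0054, "ax": -0.0753, "ay": 0, "az": 0}
    - {"fingers": 1, "tx": 0, "ty": -0.0678, "tz": 0.0122, "ax": -0.113, "ay": 0, "az": 0}
    - {"fingers": 1, "tx": 0, "ty": -0.089, "tz": 0.0214, "ax": -0.1506, "ay": 0, "az": 0}
    - {"fingers": 1, "tx": 0, "ty": -0.1089, "tz": 0.0332, "ax": -0.1883, "ay": 0, "az": 0}

```text
time_s: 22.93
tcp_pos: [0.4829, -0.1925, 0.1494]
ee_rot: [[-0.002, -0.445, 0.895], [0.001, 0.895, 0.445], [-1.0, 0.002, -0.002]]
wrist_force: [0.3, -0.3, -4.2]
gripper_width: 0.249
```

Emit:
play_rows:
  commands:
    - {"fingers": 1, "tx": 0, "ty": -0.023, "tz": 0.0014, "ax": -0.0377, "ay": 0, "az": 0}
    - {"fingers": 1, "tx": 0, "ty": -0.023, "tz": 0.0014, "ax": -0.0377, "ay": 0, "az": 0}
    - {"fingers": 1, "tx": 0, "ty": -0.023, "tz": 0.0014, "ax": -0.0377, "ay": 0, "az": 0}
    - {"fingers": 1, "tx": 0, "ty": -0.023, "tz": 0.0014, "ax": -0.0377, "ay": 0, "az": 0}
    - {"fingers": 1, "tx": 0, "ty": -0.023, "tz": 0.0014, "ax": -0.0377, "ay": 0, "az": 0}

```text
time_s: 23.35
tcp_pos: [0.4918, -0.2063, 0.1496]
ee_rot: [[-0.001, -0.544, 0.839], [0.0, 0.839, 0.544], [-1.0, 0.001, -0.001]]
wrist_force: [-0.7, 0.0, -3.8]
gripper_width: 0.249
```

Emit:
play_rows:
  commands:
    - {"fingers": 1, "tx": 0.024, "ty": 0, "tz": 0, "ax": 0, "ay": 0, "az": 0}
    - {"fingers": 1, "tx": 0.0333, "ty": 0, "tz": 0, "ax": 0, "ay": 0, "az": 0}
    - {"fingers": 1, "tx": 0.04, "ty": 0, "tz": 0, "ax": 0, "ay": 0, "az": 0}
    - {"fingers": 1, "tx": 0.0466, "ty": 0, "tz": 0, "ax": 0, "ay": 0, "az": 0}
    - {"fingers": 1, "tx": 0.052, "ty": 0, "tz": 0, "ax": 0, "ay": 0, "az": 0}

```text
time_s: 23.77
tcp_pos: [0.4925, -0.2068, 0.1107]
ee_rot: [[0.0, -0.545, 0.838], [-0.0, 0.838, 0.545], [-1.0, -0.0, -0.0]]
wrist_force: [-0.3, 0.7, -4.1]
gripper_width: 0.251
```

```bash
python3 st.py
```

```text
t 23.77 tcp [ 0.4925 -0.2068  0.1107] phi 213.03 F radial(z) 0.17 tang(y) 0.75 Fz -4.14 M [-0.09  0.17 -0.05] w 0.251
```

Run:
```python
from plan import *
p=load(); p[2]=.0925; json.dump(p,open(F,'w'))
M=dict(nx=.615,ny=-.1275); L=.1465
emit(arc(213,180,.0925,L,4.8,**M),1)
print(np.array(at(180,.0925,L,**M))); emit(arc(180,175,.0925,L,1,**M),1,False)
```

```text
[{"fingers":1,"tx":-0,"ty":0.0161,"tz":0.0006,"ax":0.0262,"ay":0,"az":0},{"fingers":1,"tx":-0,"ty":0.032,"tz":0.0026,"ax":0.0524,"ay":0,"az":0},{"fingers":1,"tx":-0,"ty":0.0477,"tz":0.0059,"ax":0.0786,"ay":0,"az":0},{"fingers":1,"tx":-0,"ty":0.0631,"tz":0.0104,"ax":0.1048,"ay":0,"az":0},{"fingers":1,"tx":-0,"ty":0.0781,"tz":0.0163,"ax":0.131,"ay":0,"az":0}]
[{"fingers":1,"tx":-0,"ty":0.016,"tz":0.0006,"ax":0.0262,"ay":0,"az":0},{"fingers":1,"tx":-0,"ty":0.032,"tz":0.0026,"ax":0.0524,"ay":0,"az":0}]
end [ 0.4685 -0.1275  0.0925 -0.003 ]
[ 0.4685 -0.1275  0.0925  0.    ]
[{"fingers":1,"tx":-0,"ty":0.0034,"tz":0,"ax":0.0055,"ay":0,"az":0},{"fingers":1,"tx":-0,"ty":0.0068,"tz":0.0001,"ax":0.0111,"ay":0,"az":0},{"fingers":1,"tx":-0,"ty":0.0102,"tz":0.0003,"ax":0.0166,"ay":0,"az":0},{"fingers":1,"tx":-0,"ty":0.0136,"tz":0.0005,"ax":0.0222,"ay":0,"az":0},{"fingers":1,"tx":-0,"ty":0.017,"tz":0.0007,"ax":0.0278,"ay":0,"az":0}]
end [ 0.469  -0.1147  0.0925 -5.007 ]
```

Emit:
play_rows:
  commands:
    - {"fingers": 1, "tx": 0.0053, "ty": 0, "tz": 0, "ax": 0, "ay": 0, "az": 0}
    - {"fingers": 1, "tx": 0.0106, "ty": 0, "tz": 0, "ax": 0, "ay": 0, "az": 0}
    - {"fingers": 1, "tx": 0.016, "ty": 0, "tz": 0, "ax": 0, "ay": 0, "az": 0}
    - {"fingers": 1, "tx": 0.0213, "ty": 0, "tz": 0, "ax": 0, "ay": 0, "az": 0}
    - {"fingers": 1, "tx": 0.0246, "ty": 0, "tz": 0, "ax": 0, "ay": 0, "az": 0}

```text
time_s: 24.18
tcp_pos: [0.4931, -0.2071, 0.0926]
ee_rot: [[0.002, -0.545, 0.839], [-0.0, 0.839, 0.545], [-1.0, -0.001, 0.001]]
wrist_force: [-0.6, -0.6, 0.4]
gripper_width: 0.253
```

Seated (Fz has risen to about 0). Now the third stroke.

Emit:
play_rows:
  commands:
    - {"fingers": 1, "tx": 0, "ty": 0.0161, "tz": 0.0006, "ax": 0.0262, "ay": 0, "az": 0}
    - {"fingers": 1, "tx": 0, "ty": 0.032, "tz": 0.0026, "ax": 0.0524, "ay": 0, "az": 0}
    - {"fingers": 1, "tx": 0, "ty": 0.0477, "tz": 0.0059, "ax": 0.0786, "ay": 0, "az": 0}
    - {"fingers": 1, "tx": 0, "ty": 0.0631, "tz": 0.0104, "ax": 0.1048, "ay": 0, "az": 0}
    - {"fingers": 1, "tx": 0, "ty": 0.0781, "tz": 0.0163, "ax": 0.131, "ay": 0, "az": 0}

```text
time_s: 24.6
tcp_pos: [0.4709, -0.1516, 0.093]
ee_rot: [[0.001, -0.16, 0.987], [-0.001, 0.987, 0.16], [-1.0, -0.001, 0.001]]
wrist_force: [0.5, -3.4, -2.0]
gripper_width: 0.249
```

Emit:
play_rows:
  commands:
    - {"fingers": 1, "tx": 0, "ty": 0.008, "tz": 0.0002, "ax": 0.0131, "ay": 0, "az": 0}
    - {"fingers": 1, "tx": 0, "ty": 0.016, "tz": 0.0006, "ax": 0.0262, "ay": 0, "az": 0}
    - {"fingers": 1, "tx": 0, "ty": 0.024, "tz": 0.0015, "ax": 0.0393, "ay": 0, "az": 0}
    - {"fingers": 1, "tx": 0, "ty": 0.032, "tz": 0.0026, "ax": 0.0524, "ay": 0, "az": 0}
    - {"fingers": 1, "tx": 0, "ty": 0.032, "tz": 0.0026, "ax": 0.0524, "ay": 0, "az": 0}

```text
time_s: 25.02
tcp_pos: [0.469, -0.1273, 0.093]
ee_rot: [[0.001, 0.001, 1.0], [-0.001, 1.0, -0.001], [-1.0, -0.001, 0.001]]
wrist_force: [-1.4, -3.2, -1.7]
gripper_width: 0.256
```

Emit:
play_rows:
  commands:
    - {"fingers": 1, "tx": 0, "ty": 0.0034, "tz": 0, "ax": 0.0055, "ay": 0, "az": 0}
    - {"fingers": 1, "tx": 0, "ty": 0.0068, "tz": 0.0001, "ax": 0.0111, "ay": 0, "az": 0}
    - {"fingers": 1, "tx": 0, "ty": 0.0102, "tz": 0.0003, "ax": 0.0166, "ay": 0, "az": 0}
    - {"fingers": 1, "tx": 0, "ty": 0.0136, "tz": 0.0005, "ax": 0.0222, "ay": 0, "az": 0}
    - {"fingers": 1, "tx": 0, "ty": 0.017, "tz": 0.0007, "ax": 0.0278, "ay": 0, "az": 0}

```text
time_s: 25.43
tcp_pos: [0.4696, -0.1146, 0.0927]
ee_rot: [[0.001, 0.089, 0.996], [-0.0, 0.996, -0.089], [-1.0, -0.0, 0.001]]
wrist_force: [-0.6, -5.1, -1.6]
gripper_width: 0.248
```

```bash
python3 st.py
```

```text
t 25.43 tcp [ 0.4696 -0.1146  0.0927] phi 174.89 F radial(z) -0.18 tang(y) -5.13 Fz -1.58 M [-1.63 -0.02 -0.28] w 0.248
```

Emit:
play_rows:
  commands:
    - {"fingers": 1, "tx": 0, "ty": 0.0034, "tz": 0, "ax": 0.0055, "ay": 0, "az": 0}
    - {"fingers": 1, "tx": 0, "ty": 0.0068, "tz": 0.0001, "ax": 0.0111, "ay": 0, "az": 0}
    - {"fingers": 1, "tx": 0, "ty": 0.0102, "tz": 0.0003, "ax": 0.0166, "ay": 0, "az": 0}
    - {"fingers": 1, "tx": 0, "ty": 0.0102, "tz": 0.0003, "ax": 0.0166, "ay": 0, "az": 0}

```text
time_s: 25.77
tcp_pos: [0.4706, -0.1067, 0.0927]
ee_rot: [[0.001, 0.14, 0.99], [-0.0, 0.99, -0.14], [-1.0, -0.0, 0.001]]
wrist_force: [-1.4, -3.9, -1.2]
gripper_width: 0.253
```

Emit:
play_rows:
  commands:
    - {"fingers": 1, "tx": 0, "ty": 0.0034, "tz": 0, "ax": 0.0055, "ay": 0, "az": 0}
    - {"fingers": 1, "tx": 0, "ty": 0.0068, "tz": 0.0001, "ax": 0.0111, "ay": 0, "az": 0}
    - {"fingers": 1, "tx": 0, "ty": 0.0102, "tz": 0.0003, "ax": 0.0166, "ay": 0, "az": 0}
    - {"fingers": 1, "tx": 0, "ty": 0.0136, "tz": 0.0005, "ax": 0.0222, "ay": 0, "az": 0}
    - {"fingers": 1, "tx": 0, "ty": 0.0136, "tz": 0.0005, "ax": 0.0222, "ay": 0, "az": 0}

```text
time_s: 26.18
tcp_pos: [0.4724, -0.0968, 0.0927]
ee_rot: [[0.001, 0.208, 0.978], [-0.0, 0.978, -0.208], [-1.0, -0.0, 0.001]]
wrist_force: [-0.8, -4.7, -0.6]
gripper_width: 0.247
```

Emit:
play_rows:
  commands:
    - {"fingers": 1, "tx": 0, "ty": 0.0034, "tz": 0, "ax": 0.0055, "ay": 0, "az": 0}
    - {"fingers": 1, "tx": 0, "ty": 0.0068, "tz": 0.0001, "ax": 0.0111, "ay": 0, "az": 0}
    - {"fingers": 1, "tx": 0, "ty": 0.0102, "tz": 0.0003, "ax": 0.0166, "ay": 0, "az": 0}
    - {"fingers": 1, "tx": 0, "ty": 0.0136, "tz": 0.0005, "ax": 0.0222, "ay": 0, "az": 0}
    - {"fingers": 1, "tx": 0, "ty": 0.0136, "tz": 0.0005, "ax": 0.0222, "ay": 0, "az": 0}

```text
time_s: 26.6
tcp_pos: [0.4747, -0.0876, 0.0927]
ee_rot: [[0.0, 0.275, 0.961], [-0.001, 0.961, -0.275], [-1.0, -0.001, 0.001]]
wrist_force: [-0.3, -8.8, -1.1]
gripper_width: 0.247
```

```bash
python3 st.py
```

```text
t 26.6 tcp [ 0.4747 -0.0876  0.0927] phi 164.03 F radial(z) 2.1 tang(y) -8.51 Fz -1.13 M [-2.55 -0.23 -0.31] w 0.247
```

Emit:
play_rows:
  commands:
    - {"fingers": 1, "tx": 0, "ty": 0.0017, "tz": 0, "ax": 0.0028, "ay": 0, "az": 0}
    - {"fingers": 1, "tx": 0, "ty": 0.0034, "tz": 0, "ax": 0.0055, "ay": 0, "az": 0}
    - {"fingers": 1, "tx": 0, "ty": 0.0034, "tz": 0, "ax": 0.0055, "ay": 0, "az": 0}

```text
time_s: 26.85
tcp_pos: [0.4752, -0.086, 0.0927]
ee_rot: [[-0.001, 0.29, 0.957], [-0.003, 0.957, -0.29], [-1.0, -0.003, 0.0]]
wrist_force: [-0.3, -11.2, -0.9]
gripper_width: 0.25
```

```bash
python3 st.py
```

```text
t 26.85 tcp [ 0.4752 -0.086   0.0927] phi 163.12 F radial(z) 2.96 tang(y) -10.81 Fz -0.9 M [-3.48 -0.22 -0.07] w 0.25
```

Emit:
play_rows:
  commands:
    - {"fingers": 1, "tx": 0, "ty": 0.0017, "tz": 0, "ax": 0.0028, "ay": 0, "az": 0}
    - {"fingers": 1, "tx": 0, "ty": 0.0034, "tz": 0, "ax": 0.0055, "ay": 0, "az": 0}
    - {"fingers": 1, "tx": 0, "ty": 0.0034, "tz": 0, "ax": 0.0055, "ay": 0, "az": 0}
    - {"fingers": 1, "tx": 0, "ty": 0.0034, "tz": 0, "ax": 0.0055, "ay": 0, "az": 0}

```text
time_s: 27.18
tcp_pos: [0.4757, -0.0842, 0.0928]
ee_rot: [[-0.001, 0.306, 0.952], [-0.004, 0.952, -0.306], [-1.0, -0.004, 0.0]]
wrist_force: [0.0, -13.7, -0.3]
gripper_width: 0.25
```

```bash
python3 st.py; python3 -c "
from h import *
f=[]
for i in range(4):
    viewer.capture('scene'); s=r.sense(); y=np.array(s['ee_rot'])[:,1]; f.append((np.array(s['wrist_force'])@y, s['moment'][2]))
print(np.round(f,2),np.mean(f,0))"
```

```text
t 27.18 tcp [ 0.4757 -0.0842  0.0928] phi 162.18 F radial(z) 4.21 tang(y) -13.01 Fz -0.34 M [-4.32 -0.26  0.12] w 0.25
[[-12.97   0.14]
 [-12.9    0.06]
 [-13.46   0.12]
 [-12.96   0.15]] [-13.07091765   0.11682843]
```

Emit:
play_rows:
  commands:
    - {"fingers": 1, "tx": 0, "ty": 0.001, "tz": 0, "ax": 0.0017, "ay": 0, "az": 0}
    - {"fingers": 1, "tx": 0, "ty": 0.001, "tz": 0, "ax": 0.0017, "ay": 0, "az": 0}
    - {"fingers": 1, "tx": 0, "ty": 0.001, "tz": 0, "ax": 0.0017, "ay": 0, "az": 0}

```text
time_s: 27.63
tcp_pos: [0.4758, -0.0837, 0.0928]
ee_rot: [[-0.001, 0.311, 0.95], [-0.004, 0.95, -0.311], [-1.0, -0.004, -0.0]]
wrist_force: [-0.0, -14.3, -1.0]
gripper_width: 0.25
```

```bash
python3 st.py
python3 - <<'E'
from plan import *
# commanded pose now: phi command
M=dict(nx=.615,ny=-.1275); L=.1465
phi=175-3-4-4-1-1-.3
json.dump(at(phi,.0925,L,**M),open(F,'w')); print(phi)
emit([at(phi+2,.0925,L,**M),at(phi+4,.0925,L,**M),at(phi+5.5,.0925,L,**M),at(phi+7,.0925,L,**M),at(phi+7,.0925,L,**M)],1)
E
```

```text
t 27.63 tcp [ 0.4758 -0.0837  0.0928] phi 161.89 F radial(z) 4.46 tang(y) -13.62 Fz -1.03 M [-4.47 -0.3   0.14] w 0.25
161.7
[{"fingers":1,"tx":-0,"ty":-0.0068,"tz":0.0001,"ax":-0.0111,"ay":0,"az":0},{"fingers":1,"tx":-0,"ty":-0.0136,"tz":0.0005,"ax":-0.0222,"ay":0,"az":0},{"fingers":1,"tx":-0,"ty":-0.0187,"tz":0.0009,"ax":-0.0306,"ay":0,"az":0},{"fingers":1,"tx":-0,"ty":-0.0238,"tz":0.0015,"ax":-0.0389,"ay":0,"az":0},{"fingers":1,"tx":-0,"ty":-0.0238,"tz":0.0015,"ax":-0.0389,"ay":0,"az":0}]
end [  0.4714  -0.0988   0.0925 -11.298 ]
```

13.6–14.3 N at the grip, which is about 2.0 N·m. Now back off within the slack.

Emit:
play_rows:
  commands:
    - {"fingers": 1, "tx": 0, "ty": -0.0068, "tz": 0.0001, "ax": -0.0111, "ay": 0, "az": 0}
    - {"fingers": 1, "tx": 0, "ty": -0.0136, "tz": 0.0005, "ax": -0.0222, "ay": 0, "az": 0}
    - {"fingers": 1, "tx": 0, "ty": -0.0187, "tz": 0.0009, "ax": -0.0306, "ay": 0, "az": 0}
    - {"fingers": 1, "tx": 0, "ty": -0.0238, "tz": 0.0015, "ax": -0.0389, "ay": 0, "az": 0}
    - {"fingers": 1, "tx": 0, "ty": -0.0238, "tz": 0.0015, "ax": -0.0389, "ay": 0, "az": 0}

```text
time_s: 28.05
tcp_pos: [0.472, -0.0987, 0.0926]
ee_rot: [[0.001, 0.196, 0.981], [0.001, 0.981, -0.196], [-1.0, 0.001, 0.001]]
wrist_force: [-1.1, -2.3, -0.4]
gripper_width: 0.251
```

```bash
python3 st.py
python3 - <<'E'
from plan import *
p=load(); x,y,z,a=p
emit([[x,y,h,a] for h in (.096,.103,.115,.13,.15,.17,.18)]+seg([x,y,.18,a],[.469,.203,.18,-16]),1)
emit(seg([.469,.203,.18,-16],[.469,.203,.03,-16])+[[.469,.203,h,-16] for h in (.015,.006,.001)],1)
E
```

```text
t 28.05 tcp [ 0.472  -0.0987  0.0926] phi 168.72 F radial(z) -0.61 tang(y) -2.51 Fz -0.38 M [-0.72 -0.12 -0.25] w 0.251
[{"fingers":1,"tx":-0.0047,"ty":0,"tz":0,"ax":-0,"ay":0,"az":0},{"fingers":1,"tx":-0.014,"ty":0,"tz":0,"ax":-0,"ay":0,"az":0},{"fingers":1,"tx":-0.03,"ty":0,"tz":0,"ax":-0,"ay":0,"az":0},{"fingers":1,"tx":-0.05,"ty":0,"tz":0,"ax":-0,"ay":0,"az":0},{"fingers":1,"tx":-0.0767,"ty":0,"tz":0,"ax":-0,"ay":0,"az":0}]
[{"fingers":1,"tx":-0.0266,"ty":0,"tz":0,"ax":-0,"ay":0,"az":0},{"fingers":1,"tx":-0.04,"ty":0,"tz":0,"ax":-0,"ay":0,"az":0},{"fingers":1,"tx":-0.04,"ty":0.0394,"tz":-0.0082,"ax":0.0026,"ay":0,"az":0},{"fingers":1,"tx":-0.04,"ty":0.0788,"tz":-0.0164,"ax":0.0052,"ay":0,"az":0},{"fingers":1,"tx":-0.04,"ty":0.1182,"tz":-0.0246,"ax":0.0078,"ay":0,"az":0}]
[{"fingers":1,"tx":0,"ty":0.0392,"tz":-0.0091,"ax":0.0026,"ay":0,"az":0},{"fingers":1,"tx":0,"ty":0.0784,"tz":-0.0183,"ax":0.0053,"ay":0,"az":0},{"fingers":1,"tx":0,"ty":0.1176,"tz":-0.0275,"ax":0.0079,"ay":0,"az":0},{"fingers":1,"tx":0,"ty":0.1567,"tz":-0.0366,"ax":0.0105,"ay":0,"az":0},{"fingers":1,"tx":0,"ty":0.1959,"tz":-0.0458,"ax":0.0131,"ay":0,"az":0}]
[{"fingers":1,"tx":0,"ty":0.0388,"tz":-0.0107,"ax":0.0026,"ay":0,"az":0},{"fingers":1,"tx":0,"ty":0.0776,"tz":-0.0215,"ax":0.0052,"ay":0,"az":0}]
end [  0.469   0.203   0.18  -15.996]
[{"fingers":1,"tx":0.04,"ty":-0,"tz":0,"ax":0,"ay":0,"az":0},{"fingers":1,"tx":0.08,"ty":-0,"tz":0,"ax":0,"ay":0,"az":0},{"fingers":1,"tx":0.12,"ty":-0,"tz":0,"ax":0,"ay":0,"az":0},{"fingers":1,"tx":0.16,"ty":-0,"tz":0,"ax":0,"ay":0,"az":0},{"fingers":1,"tx":0.2,"ty":-0,"tz":0,"ax":0,"ay":0,"az":0}]
[{"fingers":1,"tx":0.02,"ty":-0,"tz":0,"ax":0,"ay":0,"az":0},{"fingers":1,"tx":0.032,"ty":-0,"tz":0,"ax":0,"ay":0,"az":0},{"fingers":1,"tx":0.0387,"ty":-0,"tz":0,"ax":0,"ay":0,"az":0}]
end [ 4.6900e-01  2.0300e-01  1.0000e-03 -1.5996e+01]
```

Emit:
play_rows:
  commands:
    - {"fingers": 1, "tx": -0.0047, "ty": 0, "tz": 0, "ax": 0, "ay": 0, "az": 0}
    - {"fingers": 1, "tx": -0.014, "ty": 0, "tz": 0, "ax": 0, "ay": 0, "az": 0}
    - {"fingers": 1, "tx": -0.03, "ty": 0, "tz": 0, "ax": 0, "ay": 0, "az": 0}
    - {"fingers": 1, "tx": -0.05, "ty": 0, "tz": 0, "ax": 0, "ay": 0, "az": 0}
    - {"fingers": 1, "tx": -0.0767, "ty": 0, "tz": 0, "ax": 0, "ay": 0, "az": 0}

```text
time_s: 28.47
tcp_pos: [0.4705, -0.0977, 0.1497]
ee_rot: [[-0.004, 0.195, 0.981], [0.001, 0.981, -0.195], [-1.0, 0.0, -0.004]]
wrist_force: [-0.5, -0.7, -3.7]
gripper_width: 0.251
```

Emit:
play_rows:
  commands:
    - {"fingers": 1, "tx": -0.0266, "ty": 0, "tz": 0, "ax": 0, "ay": 0, "az": 0}
    - {"fingers": 1, "tx": -0.04, "ty": 0, "tz": 0, "ax": 0, "ay": 0, "az": 0}
    - {"fingers": 1, "tx": -0.04, "ty": 0.0394, "tz": -0.0082, "ax": 0.0026, "ay": 0, "az": 0}
    - {"fingers": 1, "tx": -0.04, "ty": 0.0788, "tz": -0.0164, "ax": 0.0052, "ay": 0, "az": 0}
    - {"fingers": 1, "tx": -0.04, "ty": 0.1182, "tz": -0.0246, "ax": 0.0078, "ay": 0, "az": 0}

```text
time_s: 28.88
tcp_pos: [0.4695, -0.0066, 0.18]
ee_rot: [[-0.002, 0.221, 0.975], [0.001, 0.975, -0.221], [-1.0, 0.001, -0.002]]
wrist_force: [1.6, 0.8, -3.4]
gripper_width: 0.25
```

Emit:
play_rows:
  commands:
    - {"fingers": 1, "tx": 0, "ty": 0.0392, "tz": -0.0091, "ax": 0.0026, "ay": 0, "az": 0}
    - {"fingers": 1, "tx": 0, "ty": 0.0784, "tz": -0.0183, "ax": 0.0053, "ay": 0, "az": 0}
    - {"fingers": 1, "tx": 0, "ty": 0.1176, "tz": -0.0275, "ax": 0.0079, "ay": 0, "az": 0}
    - {"fingers": 1, "tx": 0, "ty": 0.1567, "tz": -0.0366, "ax": 0.0105, "ay": 0, "az": 0}
    - {"fingers": 1, "tx": 0, "ty": 0.1959, "tz": -0.0458, "ax": 0.0131, "ay": 0, "az": 0}

```text
time_s: 29.3
tcp_pos: [0.4679, 0.1448, 0.1797]
ee_rot: [[-0.003, 0.259, 0.966], [0.0, 0.966, -0.259], [-1.0, -0.0, -0.003]]
wrist_force: [1.2, 0.1, -4.6]
gripper_width: 0.253
```

Emit:
play_rows:
  commands:
    - {"fingers": 1, "tx": 0, "ty": 0.0388, "tz": -0.0107, "ax": 0.0026, "ay": 0, "az": 0}
    - {"fingers": 1, "tx": 0, "ty": 0.0776, "tz": -0.0215, "ax": 0.0052, "ay": 0, "az": 0}
    - {"fingers": 1, "tx": 0, "ty": 0.0776, "tz": -0.0215, "ax": 0.0052, "ay": 0, "az": 0}
    - {"fingers": 1, "tx": 0, "ty": 0.0776, "tz": -0.0215, "ax": 0.0052, "ay": 0, "az": 0}

```text
time_s: 29.63
tcp_pos: [0.4677, 0.205, 0.1794]
ee_rot: [[-0.003, 0.272, 0.962], [-0.0, 0.962, -0.272], [-1.0, -0.001, -0.002]]
wrist_force: [1.2, -0.2, -3.3]
gripper_width: 0.252
```

Emit:
play_rows:
  commands:
    - {"fingers": 1, "tx": 0.04, "ty": 0, "tz": 0, "ax": 0, "ay": 0, "az": 0}
    - {"fingers": 1, "tx": 0.08, "ty": 0, "tz": 0, "ax": 0, "ay": 0, "az": 0}
    - {"fingers": 1, "tx": 0.12, "ty": 0, "tz": 0, "ax": 0, "ay": 0, "az": 0}
    - {"fingers": 1, "tx": 0.16, "ty": 0, "tz": 0, "ax": 0, "ay": 0, "az": 0}
    - {"fingers": 1, "tx": 0.2, "ty": 0, "tz": 0, "ax": 0, "ay": 0, "az": 0}

```text
time_s: 30.05
tcp_pos: [0.4684, 0.2023, 0.029]
ee_rot: [[-0.001, 0.276, 0.961], [-0.0, 0.961, -0.276], [-1.0, -0.0, -0.001]]
wrist_force: [1.2, -0.0, -4.5]
gripper_width: 0.249
```

Emit:
play_rows:
  commands:
    - {"fingers": 1, "tx": 0.02, "ty": 0, "tz": 0, "ax": 0, "ay": 0, "az": 0}
    - {"fingers": 1, "tx": 0.032, "ty": 0, "tz": 0, "ax": 0, "ay": 0, "az": 0}
    - {"fingers": 1, "tx": 0.0387, "ty": 0, "tz": 0, "ax": 0, "ay": 0, "az": 0}
    - {"fingers": 1, "tx": 0.0387, "ty": 0, "tz": 0, "ax": 0, "ay": 0, "az": 0}
    - {"fingers": 1, "tx": 0.0387, "ty": 0, "tz": 0, "ax": 0, "ay": 0, "az": 0}

```text
time_s: 30.47
tcp_pos: [0.4698, 0.2035, 0.0019]
ee_rot: [[0.001, 0.275, 0.961], [0.001, 0.961, -0.275], [-1.0, 0.001, 0.001]]
wrist_force: [0.1, -0.4, -3.1]
gripper_width: 0.253
```

```bash
python3 st.py
```

```text
t 30.47 tcp [0.4698 0.2035 0.0019] phi 164.03 F radial(z) 0.23 tang(y) -0.35 Fz -3.15 M [-0.06  0.06 -0.03] w 0.253
```

Emit:
play_rows:
  commands:
    - {"fingers": 1, "tx": 0.004, "ty": 0, "tz": 0, "ax": 0, "ay": 0, "az": 0}
    - {"fingers": 1, "tx": 0.008, "ty": 0, "tz": 0, "ax": 0, "ay": 0, "az": 0}
    - {"fingers": 1, "tx": 0.012, "ty": 0, "tz": 0, "ax": 0, "ay": 0, "az": 0}
    - {"fingers": 1, "tx": 0.0155, "ty": 0, "tz": 0, "ax": 0, "ay": 0, "az": 0}
    - {"fingers": 1, "tx": 0.0155, "ty": 0, "tz": 0, "ax": 0, "ay": 0, "az": 0}

```text
time_s: 30.88
tcp_pos: [0.4693, 0.2035, -0.0108]
ee_rot: [[0.001, 0.275, 0.962], [0.0, 0.962, -0.275], [-1.0, 0.0, 0.0]]
wrist_force: [-1.0, 1.1, -1.5]
gripper_width: 0.253
```

Emit:
play_rows:
  commands:
    - {"fingers": 1, "tx": 0.0012, "ty": 0, "tz": 0, "ax": 0, "ay": 0, "az": 0}
    - {"fingers": 1, "tx": 0.0012, "ty": 0, "tz": 0, "ax": 0, "ay": 0, "az": 0}

```text
time_s: 31.05
tcp_pos: [0.4695, 0.2035, -0.0109]
ee_rot: [[0.001, 0.275, 0.962], [0.0, 0.962, -0.275], [-1.0, 0.001, 0.001]]
wrist_force: [-1.9, 0.2, 3.1]
gripper_width: 0.25
```

```bash
python3 st.py
```

```text
t 31.05 tcp [ 0.4695  0.2035 -0.0109] phi 164.07 F radial(z) -1.87 tang(y) -0.35 Fz 3.1 M [-0.12  0.3   0.04] w 0.25
```

The wrench is resting on the bench (Fz is positive). Open, go straight up and clear.

Emit:
play_rows:
  commands:
    - {"fingers": -1, "tx": 0, "ty": 0, "tz": 0, "ax": 0, "ay": 0, "az": 0}
    - {"fingers": -1, "tx": 0, "ty": 0, "tz": 0, "ax": 0, "ay": 0, "az": 0}
    - {"fingers": -1, "tx": 0, "ty": 0, "tz": 0, "ax": 0, "ay": 0, "az": 0}
    - {"fingers": -1, "tx": 0, "ty": 0, "tz": 0, "ax": 0, "ay": 0, "az": 0}
    - {"fingers": -1, "tx": 0, "ty": 0, "tz": 0, "ax": 0, "ay": 0, "az": 0}

```text
time_s: 31.47
tcp_pos: [0.4692, 0.2032, -0.0116]
ee_rot: [[0.0, 0.275, 0.961], [-0.0, 0.961, -0.275], [-1.0, 0.0, 0.0]]
wrist_force: [-0.3, 0.1, 0.7]
gripper_width: 0.542
```

Emit:
play_rows:
  commands:
    - {"fingers": -1, "tx": 0, "ty": 0, "tz": 0, "ax": 0, "ay": 0, "az": 0}
    - {"fingers": -1, "tx": 0, "ty": 0, "tz": 0, "ax": 0, "ay": 0, "az": 0}
    - {"fingers": -1, "tx": 0, "ty": 0, "tz": 0, "ax": 0, "ay": 0, "az": 0}
    - {"fingers": -1, "tx": 0, "ty": 0, "tz": 0, "ax": 0, "ay": 0, "az": 0}
    - {"fingers": -1, "tx": 0, "ty": 0, "tz": 0, "ax": 0, "ay": 0, "az": 0}

```text
time_s: 31.88
tcp_pos: [0.4691, 0.2032, -0.0116]
ee_rot: [[-0.0, 0.275, 0.961], [0.0, 0.961, -0.275], [-1.0, 0.0, -0.0]]
wrist_force: [-0.1, -0.3, 0.8]
gripper_width: 0.921
```

Emit:
play_rows:
  commands:
    - {"fingers": -1, "tx": -0.01, "ty": 0, "tz": 0, "ax": 0, "ay": 0, "az": 0}
    - {"fingers": -1, "tx": -0.04, "ty": 0, "tz": 0, "ax": 0, "ay": 0, "az": 0}
    - {"fingers": -1, "tx": -0.08, "ty": 0, "tz": 0, "ax": 0, "ay": 0, "az": 0}
    - {"fingers": -1, "tx": -0.12, "ty": 0, "tz": 0, "ax": 0, "ay": 0, "az": 0}
    - {"fingers": -1, "tx": -0.16, "ty": 0, "tz": 0, "ax": 0, "ay": 0, "az": 0}

```text
time_s: 32.3
tcp_pos: [0.4689, 0.203, 0.1103]
ee_rot: [[-0.0, 0.275, 0.961], [-0.0, 0.961, -0.275], [-1.0, -0.0, -0.0]]
wrist_force: [1.3, -0.1, 0.5]
gripper_width: 1.001
```

Emit:
play_rows:
  commands:
    - {"fingers": -1, "tx": -0.04, "ty": 0, "tz": 0, "ax": 0, "ay": 0, "az": 0}
    - {"fingers": -1, "tx": -0.08, "ty": 0, "tz": 0, "ax": 0, "ay": 0, "az": 0}
    - {"fingers": -1, "tx": -0.12, "ty": 0, "tz": 0, "ax": 0, "ay": 0, "az": 0}
    - {"fingers": -1, "tx": -0.12, "ty": 0, "tz": 0, "ax": 0, "ay": 0, "az": 0}
    - {"fingers": -1, "tx": -0.12, "ty": 0, "tz": 0, "ax": 0, "ay": 0, "az": 0}

```text
time_s: 32.72
tcp_pos: [0.4698, 0.2038, 0.201]
ee_rot: [[0.004, 0.275, 0.961], [0.004, 0.961, -0.275], [-1.0, 0.005, 0.003]]
wrist_force: [-0.5, 0.5, -0.7]
gripper_width: 1.003
```

```bash
python3 st.py
python3 - <<'E'
from h import *
c=viewer.capture('scene'); a=c['image'][170:350,130:490]; t=viewer.capture('top')
save(np.vstack([cv2.resize(a,(720,360),interpolation=cv2.INTER_CUBIC),cv2.resize(t['image'][140:300,180:500],(480,240))[:, :720] if 0 else cv2.copyMakeBorder(cv2.resize(t['image'][140:300,180:500],(480,240)),0,0,0,240,cv2.BORDER_CONSTANT)]),'final.png')
E
```

```text
t 32.72 tcp [0.4698 0.2038 0.201 ] phi 164.03 F radial(z) -0.58 tang(y) 0.3 Fz -0.67 M [-0.15  0.04 -0.03] w 1.003
```

View pics/final.png

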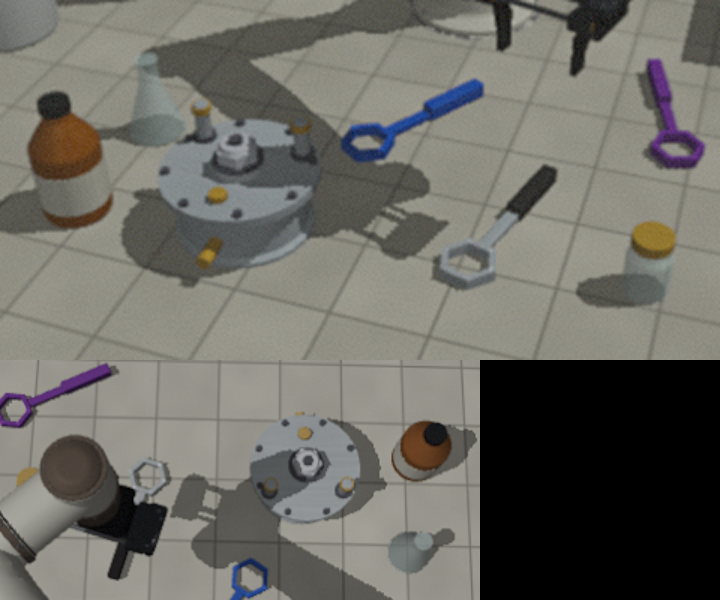

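The wrench lies flat on the bench (ring (468,263), grip (535,190)), well clear of the filter. The glassware stands where it was and the gripper is clear.

```bash
python3 -c "
from station import job
print(job.finish_job())"
```

```text
the job is handed in; nothing more can be done
None
```

I tightened the nut to its stop in three strokes with the steel, black-gripped wrench. I lifted the wrench off and swung it back between strokes, then handed the job in at about 33 s.

- **Stop:** it came at a handle angle of 162°, well clear of the pipe limit at about 140°. The nut had turned roughly 140° in all.
- **Torque:** I pulled up to a steady 13.6–14.3 N at the grip, about 2.0 N·m.
- **Removal:** I backed off about 7°, inside the ring's slack. The force was still 2.5 N in the tightening direction, so the nut was not loosened. I then lifted the wrench straight off.
- **Final check:** the last picture shows the wrench flat on the bench, near where it first lay and about 0.3 m from the filter. The gripper is open and clear of everything, and the glassware is in place.

**What disagreed or failed:**
- **First grasp:** it closed on nothing, because the real fingertips sit about 35 mm higher than the stated tool frame implies. I measured this from the pictures and corrected for it.
- **Sag:** the wrench drooped about 2° in the grip when lifted, which did no harm.
- **First seating:** the ring met light contact on the centring cone and needed a 2.5 mm shift.
- **Side load:** radial force rose to about 7 N at the end of the first two strokes.

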